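# Put away the muddlers and jiggers in the covered bar organiser

## Robot

A 7-joint arm with a two-finger parallel gripper is mounted at the origin on the work surface. World frame = base frame: x ahead of the robot, y to its left, z up, the work surface at z = 0. Lengths are in m, angles in rad, forces in N, time in s.
With the tool pointing down it reaches from about 0.4 to 0.9 m from the base axis. Payload 5.5 kg.
Tool frame: the origin (TCP) lies at the very end of the fingers, on their centre line; the grasp point (between the pads) lies 19 mm behind it; z points along the fingers, y is the line along which they close (so a half turn about z gives the same grasp; the last joint's range is limited). The gripper opens to 85 mm and grips with 20 to 120 N. Pads are 22 mm wide; open, the fingers measure 114 mm over their backs; the gripper's body (76 mm by 85 mm) begins 54 mm behind the grasp point. The pads swing forward as they close: fully open they stand 13 mm farther back than shut.
Start: joints at [1.407, 0.501, -0.427, 1.55, 0.221, 1.138, -0.21], TCP at [0.269, -0.592, 0.231] pointing down, gripper open.
Joint ranges: [-2.88, 2.88], [-0.31, 2.03], [-1.54, 1.56], [0.2, 2.42], [-1.41, 4.55], [0.19, 2.02], [-2.57, 2.57]. Speed limits (rad/s): [2.57, 2.57, 3.14, 3.14, 3.14, 3.14, 3.14].

## Interface

Orientations are given as a rotation vector (axis times angle).
In Python, from rig import env, optics gives the robot as it stands.
- The arm moves only by the tool servo_tool, never from a script. Its arguments are lists of equal length, an entry for each row: "dp": the shift along the tool's x, y, z in mm, a list of three; "dr": the turn, a rotation vector about the tool's x, y, z in rad, a list of three. A call has 1 to 20 rows; each row shifts and turns the commanded pose from where the row before left it, along the tool's axes as they then stand; what a row does not reach is not made up. A row lasts 1/12 s, in which the tool goes at most 41.7 mm and 7.16 degrees, less where a joint would pass 70% of its speed; a pose out of reach is approached as far as the arm can. A call is refused whole if a number of a shift passes 41.7 or a number of a turn 0.125, either way. A call with a gripper value outside its range is refused whole. "fingers" is the finger opening in mm, from 0 to 85.4, set as the call begins (left out, the last holds). The fingers move at their own pace and stop on an object; "force" is the grip in N (left out, the last holds). Time passes only in rows, so rows that do not move let the fingers close. It gives the time, the measured TCP pose, the force, the opening and the grip force at its end, in the units of the state.
- env.get_state(): the state, without advancing time (a new reading comes with each control period).
- optics.grab_frame(name): name is "scene" or "top" or "wrist"; returns the picture (480x640x3 uint8, red, green, blue); there is no depth.
- optics.camera_model(name): a dict with "K" (3x3 intrinsics, pixels), "cam_to_world" (4x4, takes a point from camera to world coordinates). Camera axes: x right, y down, z forward; pixel columns grow to the right and rows downward; lengths in m; the calibration is good to about 2 mm. The wrist camera is an equidistant fisheye: a pixel r from the principal point sees the ray r / f radians off the axis. A picture is of the moment at which its call begins: read the wrist's pose just before it. camera_model takes no time and is no camera call; for the wrist camera it gives the pose at the moment of the call.
- env.hand_in(): hands the job in; it is judged then, once.
The state is a dict: "t": time; "qpos": joint angles; "qvel": joint speeds; "joint_efforts": joint torques, N m; "tcp_pos": TCP position; "eef_rot": TCP orientation; "wrist_force": force on the tool from outside, world axes, zero at the start; "ft_torque": the same for the moment, N m; "gripper_width": opening from 0.0 (shut) to 1.0 (fully open); "grip_force": force on a finger pad.
Only numpy, scipy, OpenCV 4.12 (cv2) and the standard library are available. Lean on these libraries where they do the work, as an engineer would, in place of code of your own. Each camera call takes 0.05 s, during which the arm holds its last target. There are 200 camera calls.

## Task

Sort the bar tools left around the wire glass rack into the black two-well organiser: lay the muddler flat beside the other muddler already in the left well (the robot's left), stand both jiggers upright, open cup up, in the right well, and finish with the sliding metal cover pushed fully home over the muddlers. Where a tool is under the rack, reach in from the front at a slant; leave the glasses on the rack, the small amber bottle and the small straight steel cup standing where they are.

Things in the scene. Friction and masses are not known exactly. Their poses are not given: they have to be found in the camera images.
- muddler_a: Metal muddler (stubby pestle) lying flat, 140 mm long along its x axis, 20 mm thick, about 130 g; square handle 18 mm wide from x = -70 mm to +30 mm, darker head 22 mm wide from x = +30 to +70 mm. Origin: centre of its underside, on the surface it lies on; z up.
- muddler_b: Metal muddler (stubby pestle) like muddler_a, but already lying in the muddler well, 140 mm long along its x axis, 20 mm thick, about 130 g; square handle 18 mm wide from x = -70 mm to +30 mm, darker head 22 mm wide from x = +30 to +70 mm. Origin: centre of its underside, on the surface it lies on; z up.
- jigger_a: Steel jigger (bar measure) of round section standing upright, 66 mm tall, about 90 g: a conical foot 34 mm across at the bottom narrowing to a 22 mm waist (24 to 32 mm up), and on it a straight open cup 36 mm across (32 to 66 mm up), mouth upward. Origin: centre of its foot; z up along its axis.
- jigger_b: Steel jigger (bar measure) of round section standing upright, 66 mm tall, about 90 g: a conical foot 34 mm across at the bottom narrowing to a 22 mm waist (24 to 32 mm up), and on it a straight open cup 36 mm across (32 to 66 mm up), mouth upward. Origin: centre of its foot; z up along its axis.
- tray: Fixed black open organiser, outside 180 mm (its x) by 255 mm (its y) and 42 mm high, walls and middle divider 5 mm, floor 5 mm; two wells side by side along its y, each 170 x 120 mm inside and 37 mm deep. Origin: on the counter, 75 mm nearer the robot than its centre; x away from the robot, y left.
- muddler_well (a point): Centre of the inner floor of the organiser's left (+y) well, for muddlers; axes as the organiser's.
- jigger_well (a point): Centre of the inner floor of the organiser's right (-y) well, for jiggers; axes as the organiser's.
- cover (a joint): Position of the organiser's flat aluminium cover (184 x 127 mm, 4 mm thick, underside 44 mm and top 48 mm above the counter), m: 0 = fully over the jigger well, 0.125 = fully over the muddler well; grows as it slides along the organiser's +y. It covers one well at a time, moves with about 2 N and stays where it is left.
- cover_grip (a point): Centre of the ridge on the cover's top by which it is slid: 60 mm long along the organiser's x, 12 mm thick along its y, standing 22 mm above the cover (its top 70 mm above the counter; this point is 59 mm above the counter).
- rack: Fixed wire shelf for glasses, 140 mm deep (x), 320 mm wide (y), wires 200 to 206 mm above the counter, on two 10 mm legs at its back corners, each with a 10 mm foot bar on the counter under the shelf's side edge; open in front. Origin: on the counter, 70 mm nearer the robot than the middle of its front edge: shelf spans x = 70 to 210, y = -160 to 160 mm. x away from robot, y left.
- bitters: Bystander: small amber bottle, 42 mm across, 115 mm tall, standing in front of the rack. Origin: centre of its foot.
- small_cup: Bystander: small steel cup, 44 mm across the rim, 45 mm tall, standing among the tools (straight-sided, no waist). Origin: centre of its foot.
- glass_a: Bystander: glass tumbler standing on the rack, 64 mm across, 110 mm tall. Origin: centre of its foot.
- glass_b: Bystander: glass tumbler standing on the rack, 64 mm across, 110 mm tall. Origin: centre of its foot.
Mind the look-alikes: they are no part of the job. What is shaped like the jigger_a but pink or red is not meant.

How it is judged:
By the outcome, as a careful person would: the job done as asked, in the order asked, and still so for the second after the job is handed in, with the robot touching nothing.
It also fails if it takes over 72 s, if anything falls off the work surface, if the arm or the gripper's body presses on something with over 40 N, if the wrist force passes 120 N, or if a joint passes its speed limit or range.

## Working session

There is one attempt and no reset: what is moved stays moved. The work goes in short steps, Python scripts to look and compute and a tool call to move; the robot and the scene stay as the last step left them, time stands still between calls to the robot, and variables do not carry over. Pictures are saved under pics/ and viewed, at most 10 in all, crops included, and the job is handed in when it is done.

Besides the shell and the picture viewer there is one more tool, called after "Emit:" as name(argument=value, ...) on one line, values as JSON. servo_tool: Moves the arm, as the interface text tells. Its arguments: {"type":"object","properties":{"dp":{"type":"array","items":{"type":"array","items":{"type":"number"}}},"dr":{"type":"array","items":{"type":"array","items":{"type":"number"}}},"fingers":{"type":"number"},"force":{"type":"number"}},"required":["dp","dr"]}

```bash
ls; mkdir -p pics; python3 - <<'E'
from rig import env, optics
import cv2,numpy as np
for n in ("scene","top"):
    im=optics.grab_frame(n); cv2.imwrite(f"pics/{n}0.png",im[:,:,::-1])
    m=optics.camera_model(n); print(n,np.round(m["K"],1).tolist(),np.round(m["cam_to_world"],4).tolist())
im=optics.grab_frame("wrist"); cv2.imwrite("pics/wrist0.png",im[:,:,::-1])
m=optics.camera_model("wrist"); print(np.round(m["K"],1).tolist(),np.round(m["cam_to_world"],4).tolist())
s=env.get_state(); print(s)
E
```

```text
pics
scene [[487.3, 0.0, 323.3], [0.0, 487.3, 238.3], [0.0, 0.0, 1.0]] [[0.7862, 0.4788, -0.3907, 0.9487], [0.6178, -0.6205, 0.483, -0.53], [-0.0112, -0.6211, -0.7836, 0.9025], [0.0, 0.0, 0.0, 1.0]]
top [[529.2, 0.0, 321.5], [0.0, 529.2, 244.5], [0.0, 0.0, 1.0]] [[-0.0287, -0.9879, 0.1527, 0.3837], [-0.9996, 0.0278, -0.0079, -0.0703], [0.0035, -0.1529, -0.9882, 1.2423], [0.0, 0.0, 0.0, 1.0]]
[[371.6, 0.0, 326.1], [0.0, 371.6, 237.9], [0.0, 0.0, 1.0]] [[0.4142, -0.8759, -0.2475, 0.3314], [-0.9102, -0.399, -0.111, -0.5634], [-0.0016, 0.2713, -0.9625, 0.3734], [0.0, 0.0, 0.0, 1.0]]
{'t': 0.15, 'qpos': array([ 1.40720051,  0.50165951, -0.42683943,  1.55117137,  0.22079547,
        1.13828763, -0.21027934]), 'qvel': array([ 6.65981111e-04, -1.27498371e-03, -1.51962934e-04, -2.96165055e-03,
       -1.16780461e-03,  6.45022199e-05,  3.46951547e-04]), 'joint_efforts': array([-7.48773746e-03, -5.70033252e+01, -5.82582057e+00, -2.81285495e+01,
        1.06339101e-02,  7.76387315e-03, -6.72679175e-05]), 'tcp_pos': array([ 0.26883838, -0.59123561,  0.23049762]), 'eef_rot': array([-3.06888494e+00, -6.65116181e-01,  3.71780187e-04]), 'wrist_force': array([-0.58215684,  0.78749844,  0.11621774]), 'ft_torque': array([ 0.01328518, -0.01009899, -0.0157219 ]), 'grip_force': 0.0, 'gripper_width': 0.9970815941104808}
```

View pics/scene0.png

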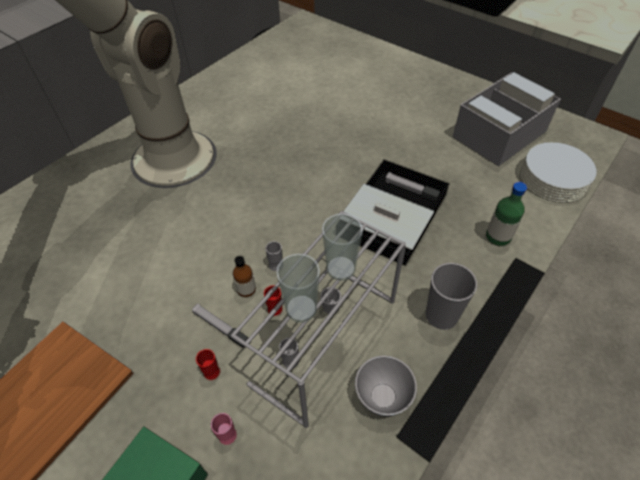

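View pics/top0.png

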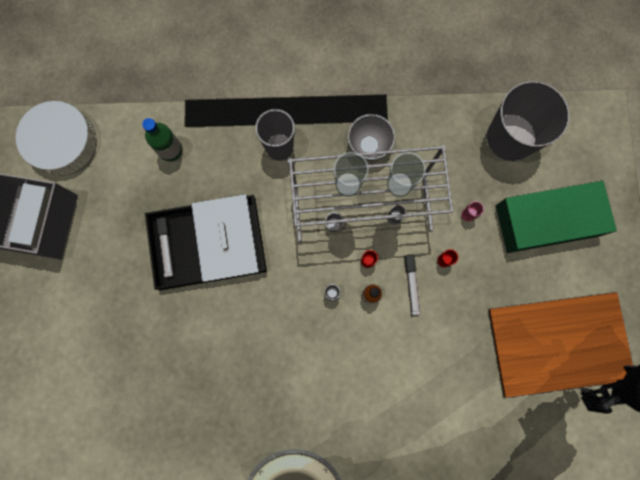

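The pictures show the tray at top-view (205,243) with the cover over its right well, the in-place muddler at (165,248) and the loose muddler at (412,285). There are grey, jigger-like items at top (332,293), (333,222) and (397,214), the bottle is at (372,293), and the red or pink decoys are at (369,258), (447,258) and (473,212). One close crop should separate the grey items.

```bash
python3 - <<'E'
import cv2,numpy as np
t=cv2.imread("pics/top0.png")[190:330,300:433];s=cv2.imread("pics/scene0.png")[225:375,190:360]
f=lambda a,w,h:cv2.resize(a,(w,h),interpolation=cv2.INTER_CUBIC)
im=np.zeros((600,800,3),np.uint8); im[:420,:399]=f(t,399,420); im[:353,400:800]=f(s,400,353)
w=cv2.imread("pics/wrist0.png"); im[425:,:233]=f(w,233,175)
c=cv2.imread("pics/top0.png")[190:300,140:275]; im[360:600,440:735]=f(c,295,240)
im=(255*(im/255.)**.6).astype(np.uint8); cv2.imwrite("pics/crop.png",im)
E
```

```text
(no output)
```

View pics/crop.png

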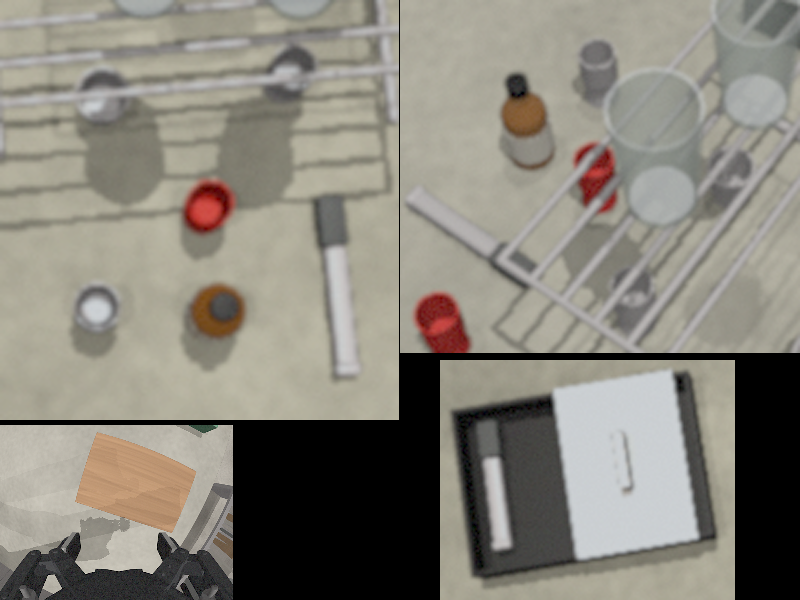

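The front grey item at top (332,293), scene (274,255), shows a waist, so it is a jigger. The one at top (397,214), scene (289,350), also looks waisted, and the one at (333,222), scene (330,300), looks wider and straight, so it is probably the cup. I'll measure them all now and check the two under the rack with the wrist camera.

```bash
cat > h.py <<'E'
import numpy as np,cv2
from rig import env,optics
def ray(n,p,m=None):
    m=m or optics.camera_model(n); K=np.array(m["K"]);T=np.array(m["cam_to_world"])
    d=np.array([(p[0]-K[0,2])/K[0,0],(p[1]-K[1,2])/K[1,1],1.])
    if n=="wrist":
        r=np.hypot(d[0],d[1]); d=np.array([*(d[:2]/max(r,1e-9)*np.sin(r)),np.cos(r)])
    d=T[:3,:3]@d; return T[:3,3],d/np.linalg.norm(d)
def plane(n,p,z,m=None):
    o,d=ray(n,p,m); return np.round((o+d*(z-o[2])/d[2])*1000,1)
def tri(a,b):
    A=[];B=[]
    for o,d in (a,b):
        P=np.eye(3)-np.outer(d,d);A.append(P);B.append(P@o)
    x=np.linalg.lstsq(np.vstack(A),np.hstack(B),rcond=None)[0]
    g=[np.linalg.norm((np.eye(3)-np.outer(d,d))@(x-o)) for o,d in (a,b)]
    return np.round(x*1000,1),np.round(np.max(g)*1000,1)
def blob(im,box,f):
    x0,y0,x1,y1=box; c=im[y0:y1,x0:x1]; hsv=cv2.cvtColor(c,cv2.COLOR_BGR2HSV)
    m=f(hsv).astype(np.uint8); n,l,st,ce=cv2.connectedComponentsWithStats(m)
    i=1+np.argmax(st[1:,4]); pts=np.argwhere(l==i)[:,::-1].astype(np.float32)+[x0,y0]
    r=cv2.minAreaRect(pts.astype(np.float32)); return ce[i]+[x0,y0],st[i,4],r,cv2.boxPoints(r)
E
python3 - <<'E'
from h import *
t=cv2.imread("pics/top0.png");s=cv2.imread("pics/scene0.png")
def show(n,*a):
    c,ar,r,b=blob(*a); print(n,c.round(1),ar,np.round(r[1],1),b.round(1).tolist()); return c,b
bright=lambda h:(h[...,1]<28)&(h[...,2]>135)
print('hsv handle',cv2.cvtColor(t,cv2.COLOR_BGR2HSV)[[290,290,264,293,243,250],[414,440,409,333,165,185]].tolist())
c1,b1=show('handle top',t,(400,262,430,322),lambda h:(h[...,1]<35)&(h[...,2]>110))
c2,b2=show('head top',t,(400,252,425,278),lambda h:(h[...,2]<85))
c3,b3=show('handle scene',s,(190,295,245,345),lambda h:(h[...,1]<35)&(h[...,2]>110))
c4,b4=show('head scene',s,(225,322,252,350),lambda h:h[...,2]<85)
for b in (b1,b2): print([plane('top',p,.02).tolist() for p in b])
print('tri handle',tri(ray('top',c1),ray('scene',c3)),'tri head',tri(ray('top',c2),ray('scene',c4)))
c5,b5=show('cover top',t,(185,190,262,290),lambda h:(h[...,1]<35)&(h[...,2]>150)); print([plane('top',p,.048).tolist() for p in b5])
dk=t[190:300,140:275].max(2)
c6,b6=show('tray top',t,(140,185,280,300),lambda h:((h[...,2]<60)|((h[...,1]<35)&(h[...,2]>110)))); print([plane('top',p,.042).tolist() for p in b6])
c7,b7=show('mudB',t,(157,215,180,285),lambda h:(h[...,1]<35)&(h[...,2]>110));print([plane('top',p,.025).tolist() for p in b7])
print('ridge pick',tri(ray('top',(222.5,236)),ray('scene',(387,212))), plane('top',(222.5,236),.07))
for nm,pt,ps in (('j front rim',(332.5,292.3),(274,247)),('under L',(333.5,221.5),(331,291)),('under R',(396.5,213.5),(289.5,344))):
    print(nm,plane('top',pt,.066),plane('scene',ps,.066),tri(ray('top',pt),ray('scene',ps)))
for nm,p,z in (('bottle',(374,291.5),.115),('red',(369,257),.066),('red2',(447,257),.066),('rackFL',(297,233),.203),('rackFR',(451,214),.203),('rackBL',(291,158),.203),('rackBR',(445,148),.203),('rackFL2',(297,224),.203)): print(nm,plane('top',p,z))
E
```

```text
hsv handle [[12, 7, 171], [26, 47, 135], [50, 13, 61], [104, 15, 184], [98, 6, 179], [20, 26, 30]]
handle top [414.  293.5] 321 [42.6  8.2] [[408.1000061035156, 272.29998779296875], [416.20001220703125, 271.5], [420.29998779296875, 313.8999938964844], [412.20001220703125, 314.70001220703125]]
head top [409.9 262.8] 199 [19.9 21.2] [[402.79998779296875, 255.5], [423.70001220703125, 252.3000030517578], [426.79998779296875, 272.0], [405.79998779296875, 275.20001220703125]]
handle scene [211.4 317.4] 382 [44.8 10.2] [[190.10000610351562, 309.3999938964844], [195.60000610351562, 300.79998779296875], [233.39999389648438, 324.8999938964844], [227.89999389648438, 333.5]]
head scene [234.2 339.1] 103 [22.6 10.8] [[224.60000610351562, 333.29998779296875], [233.6999969482422, 327.6000061035156], [245.6999969482422, 346.70001220703125], [236.5, 352.3999938964844]]
[[501.7, -278.8, 20.0], [503.0, -297.7, 20.0], [405.3, -301.7, 20.0], [404.1, -283.0, 20.0]]
[[541.3, -268.6, 20.0], [547.5, -317.9, 20.0], [501.2, -322.2, 20.0], [495.1, -273.2, 20.0]]
tri handle (array([ 452.9, -289.5,   17.9]), np.f
[... 806 characters left out ...]
, 296.6, 25.0], [605.9, 279.3, 25.0], [509.5, 267.5, 25.0], [508.1, 284.6, 25.0]]
ridge pick (array([593.6, 145.5,  52.3]), np.float64(0.1)) [590.4 142.1  70. ]
j front rim [ 457.5 -100.9   66. ] [462.  -98.5  66. ] (array([459.1, -99.2,  63.7]), np.float64(2.4))
under L [ 617.3 -108.2   66. ] [ 627.7 -111.6   66. ] (array([ 621.4, -107. ,   53.3]), np.float64(2.2))
under R [ 631.8 -251.9   66. ] [ 637.4 -251.5   66. ] (array([ 634.2, -251.2,   60.7]), np.float64(1.9))
bottle [ 453.6 -187.9  115. ]
red [ 534.1 -185.2   66. ]
red2 [ 529.2 -360.2   66. ]
rackFL [568.8 -30.3 203. ]
rackFR [ 598.9 -340.1  203. ]
rackBL [724.4 -21.5 203. ]
rackBR [ 736.9 -336.9  203. ]
rackFL2 [587.1 -30.7 203. ]
```

The front jigger is at about (458,-100) with its rim at z 64 mm. The under-rack right item at (633,-251) has its rim at z 61, so it is a jigger, and the left one at (620,-108) is 45–53 mm tall, so it is the small cup. The tray is yawed about 8.5° and the muddler about 2.4°, with its centre near (475,-289). I'll move above the muddler first.

Emit:
servo_tool(dp=[[31, -19, -4], [31, -19, -4], [31, -19, -4], [31, -19, -4], [31, -19, -4], [31, -19, -4], [31, -19, -4], [31, -19, -4], [31, -19, -4], [31, -20, -4], [0, 0, 0], [0, 0, 0], [0, 0, 0], [0, 0, 0], [0, 0, 0]], dr=[[0, 0, 0], [0, 0, 0], [0, 0, 0], [0, 0, 0], [0, 0, 0], [0, 0, 0], [0, 0, 0], [0, 0, 0], [0, 0, 0], [0, 0, 0], [0, 0, 0.096], [0, 0, 0.096], [0, 0, 0.096], [0, 0, 0.096], [0, 0, 0]], fingers=50)

```text
t: 1.4
tcp_pos: [0.4721, -0.2892, 0.2711]
eef_rot: [-3.141, -0.062, 0.001]
wrist_force: [-0.0, -0.0, -0.6]
gripper_width: 0.585
grip_force: 0.0
```

```bash
python3 - <<'E'
from h import *
m=optics.camera_model("wrist");im=optics.grab_frame("wrist")[:,:,::-1].copy();cv2.imwrite("pics/w1.png",im)
np.save("pics/w1.npy",m["cam_to_world"]);print(np.round(m["cam_to_world"],3).tolist())
for n,a in (("handle",lambda h:(h[...,1]<35)&(h[...,2]>110)),):
    pass
E
```

```text
[[0.04, -0.962, -0.272, 0.541], [-0.999, -0.038, -0.011, -0.287], [0.0, 0.272, -0.962, 0.414], [0.0, 0.0, 0.0, 1.0]]
```

View pics/w1.png

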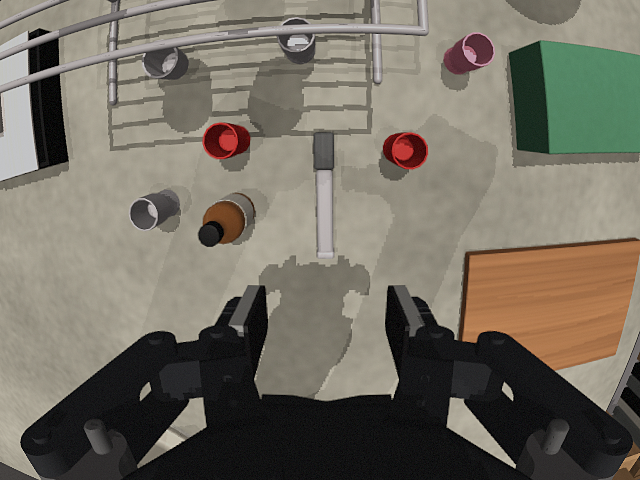

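The wrist view shows the muddler from (323,133) to (326,256), the reds at (226,141) and (405,150), and the front jigger rim at (151,213). The under-rack items are at (165,62) and (297,40).

```bash
python3 - <<'E'
from h import *
im=cv2.imread("pics/w1.png");m=dict(K=optics.camera_model("wrist")["K"],cam_to_world=np.load("pics/w1.npy"))
c,a,r,b=blob(im,(305,165,345,262),lambda h:(h[...,1]<35)&(h[...,2]>150)); print(c,a,r[1],b.round(1).tolist()); 
print([plane("wrist",p,.02,m).tolist() for p in b], plane("wrist",(323,133),.02,m), 'tri', tri(ray('wrist',c,m),ray('scene',(211.4,317.4))))
pt={'jf':((151,213),(332.5,292.3),.066),'R':((297,43),(396.5,213.5),.066),'L':((162,66),(333.5,221.5),.045)}
for k,(w,t,z) in pt.items(): print(k,plane("wrist",w,z,m),plane("top",t,z),tri(ray("wrist",w,m),ray("top",t)))
c=im[0:110,100:360]; c=cv2.resize(c,(780,330),interpolation=3); d=cv2.resize(im[180:260,110:260],(490,261),interpolation=3)
o=np.zeros((592,780,3),np.uint8);o[:330]=c;o[331:,:490]=d;cv2.imwrite("pics/w1c.png",o)
E
```

```text
[323.47307823 216.54486962] 2953 (96.0, 39.0) [[305.0, 165.0], [344.0, 165.0], [344.0, 261.0], [305.0, 261.0]]
[[508.7, -265.9, 20.0], [510.4, -307.1, 20.0], [403.4, -312.5, 20.0], [401.7, -268.8, 20.0]] [ 543.4 -283.6   20. ] tri (array([ 452.2, -287.8,   14.9]), np.float64(0.4))
jf [ 462.  -109.2   66. ] [ 457.5 -100.9   66. ] (array([ 458.5, -101.3,   50.5]), np.float64(0.0))
R [ 628.5 -256.5   66. ] [ 631.8 -251.9   66. ] (array([ 635. , -254.8,   45.2]), np.float64(1.2))
L [ 615.7 -112.9   45. ] [ 621.5 -108.9   45. ] (array([ 620.1, -109.1,   37.5]), np.float64(2.9))
```

View pics/w1c.png

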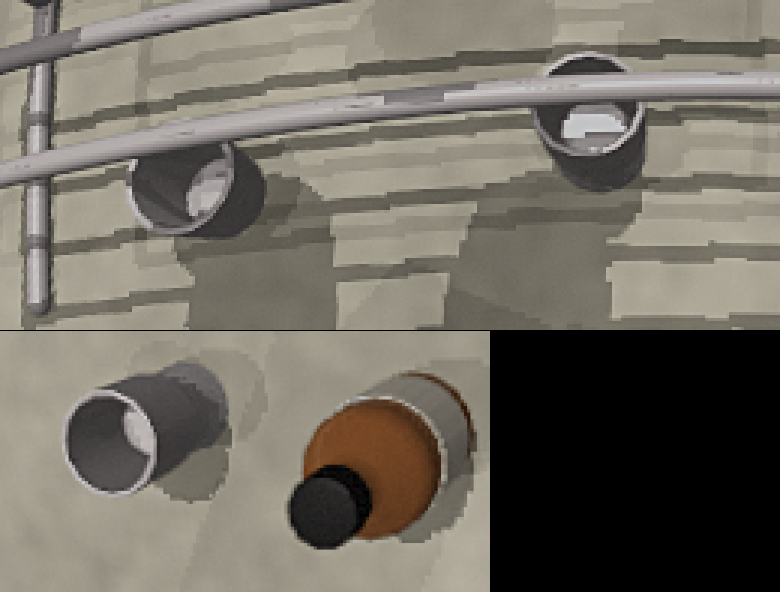

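The crop shows the front item clearly waisted, so it is a jigger. The right under-rack rim spans 36 px, about 35 mm, which fits a jigger, and the left one is about 43 mm, which fits the cup. I'll descend on the muddler and grip it.

Emit:
servo_tool(dp=[[0, 0, 38], [0, 0, 38], [0, 0, 38], [0, 0, 38], [0, 0, 38], [0, 0, 38], [0, 0, 28], [0, 0, 9], [0, 0, 0]], dr=[[0, 0, 0], [0, 0, 0], [0, 0, 0], [0, 0, 0], [0, 0, 0], [0, 0, 0], [0, 0, 0], [0, 0, 0], [0, 0, 0]])

```text
t: 2.2
tcp_pos: [0.4702, -0.2882, 0.0038]
eef_rot: [-3.137, -0.07, 0.007]
wrist_force: [0.2, 0.1, 0.3]
gripper_width: 0.586
grip_force: 0.0
```

Emit:
servo_tool(dp=[[0, 0, 0], [0, 0, 0], [0, 0, 0], [0, 0, 0], [0, 0, 0], [0, 0, 0]], dr=[[0, 0, 0], [0, 0, 0], [0, 0, 0], [0, 0, 0], [0, 0, 0], [0, 0, 0]], fingers=5, force=50)

```text
t: 2.7
tcp_pos: [0.4741, -0.2904, 0.0088]
eef_rot: [3.138, 0.068, 0.006]
wrist_force: [-0.9, 0.4, 6.5]
gripper_width: 0.189
grip_force: 50.5
```

Emit:
servo_tool(dp=[[0, 0, -30], [0, 0, -40], [0, 0, -40], [0, 0, -40], [0, -38, 0], [0, -39, 0], [0, -39, 0], [0, -39, 0], [0, -39, 0], [0, -39, 0], [0, -39, 0], [0, -38, 0], [0, 0, 0], [20, -29, -8], [20, -29, -8], [20, -30, -8], [20, -30, -8], [20, -29, -8], [0, 0, 0]], dr=[[0, 0, 0], [0, 0, 0], [0, 0, 0], [0, 0, 0], [0, 0, 0], [0, 0, 0], [0, 0, 0], [0, 0, 0], [0, 0, 0], [0, 0, 0], [0, 0, 0], [0, 0, 0], [0, 0, -0.11], [0, 0, 0], [0, 0, 0], [0, 0, 0], [0, 0, 0], [0, 0, 0], [0, 0, 0]])

```text
t: 4.28
tcp_pos: [0.5381, 0.1898, 0.1999]
eef_rot: [-3.125, -0.251, -0.012]
wrist_force: [0.9, 1.7, -0.3]
gripper_width: 0.189
grip_force: 49.6
```

```bash
python3 - <<'E'
from h import *
m=optics.camera_model("wrist");im=optics.grab_frame("wrist")[:,:,::-1].copy();cv2.imwrite("pics/w2.png",im)
np.save("pics/w2.npy",m["cam_to_world"]);s=env.get_state();print(s["tcp_pos"],s["eef_rot"],s["gripper_width"])
E
```

```text
[0.53655376 0.18604668 0.1985364 ] [-3.12809904 -0.24922894 -0.00700819] 0.19503564129728648
```

View pics/w2.png

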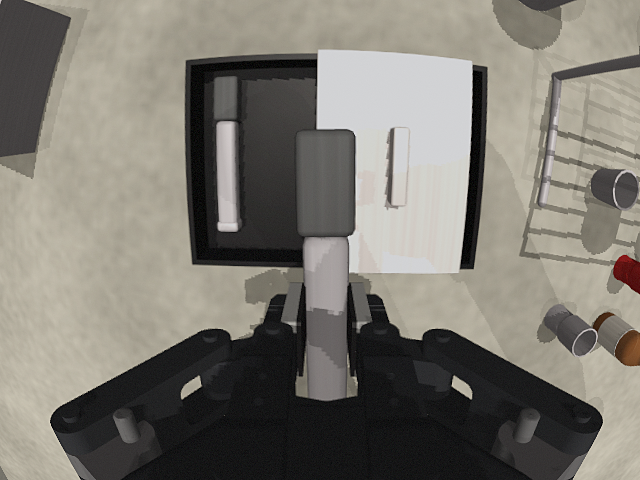

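The wrist view shows the tray's outer corners at (187,61), (488,67), (193,264) and (475,270), the cover's left edge at x=317, the ridge at (400,167), and muddler_b from (228,76) to (228,231).

```bash
python3 - <<'E'
from h import *
m=dict(K=optics.camera_model("wrist")["K"],cam_to_world=np.load("pics/w2.npy"))
P=lambda p,z:plane("wrist",p,z,m)
C=np.array([P(p,.042) for p in ((187,61),(488,67),(193,264),(475,270))]);print(C.tolist(),C.mean(0))
print('cover',[P(p,.048).tolist() for p in ((317,50),(472,61),(459,273))])
print('mudB',P((228,76),.025),P((228,231),.025),'ridge',P((400,167),.07),P((400,128),.07),P((398,206),.07))
print('tri tray corners',[tri(ray("wrist",a,m),ray("top",b)) for a,b in (((187,61),(147,212)),((193,264),(155.5,289)))])
print('tri ridge',tri(ray("wrist",(401,167),m),ray("top",(222.5,236))),tri(ray("wrist",(401,167),m),ray("scene",(387,212))))
print('mudA',P((326,130),.2),P((326,236),.2))
E
```

```text
[[656.3, 327.7, 42.0], [693.9, 76.5, 42.0], [479.9, 302.4, 42.0], [515.3, 49.2, 42.0]] [586.35 188.95  42.  ]
cover [[674.5, 219.7, 48.0], [693.1, 94.0, 48.0], [512.1, 66.9, 48.0]]
mudB [648.  294.1  25. ] [510.7 276.1  25. ] ridge [593.5 143.7  70. ] [622.1 148.9  70. ] [564.3 139.5  70. ]
tri tray corners [(array([647.5, 307.8,  87. ]), np.float64(1.3)), (array([478.3, 301.8,  37.9]), np.float64(1.8))]
tri ridge (array([592.4, 142.5,  64.8]), np.float64(1.3)) (array([594.5, 140.9,  57.7]), np.float64(1.4))
mudA [608.  200.8 200. ] [566.8 194.1 200. ]
```

Emit:
servo_tool(dp=[[16, -15, 10], [17, -16, 10], [16, -15, 15], [0, 0, 35], [0, 0, 35], [0, 0, 20], [0, 0, 10], [0, 0, 0], [0, 0, 0]], dr=[[0, 0, 0], [0, 0, 0], [0, 0, 0], [0, 0, 0], [0, 0, 0], [0, 0, 0], [0, 0, 0], [0, 0, 0], [0, 0, 0]])

```text
t: 5.08
tcp_pos: [0.5772, 0.2331, 0.062]
eef_rot: [3.132, 0.239, 0.001]
wrist_force: [-0.1, 0.3, -1.3]
gripper_width: 0.191
grip_force: 49.6
```

Emit:
servo_tool(dp=[[2, -7, 10], [0, 0, 20], [0, 0, 12], [0, 0, 5], [0, 0, 0], [0, 0, 0]], dr=[[0, 0, 0], [0, 0, 0], [0, 0, 0], [0, 0, 0], [0, 0, 0], [0, 0, 0]])

```text
t: 5.58
tcp_pos: [0.5781, 0.2412, 0.0148]
eef_rot: [-3.132, -0.24, -0.001]
wrist_force: [0.1, 0.6, -1.3]
gripper_width: 0.194
grip_force: 49.7
```

Emit:
servo_tool(dp=[[0, 0, 1.5], [0, 0, 0]], dr=[[0, 0, 0], [0, 0, 0]])

```text
t: 5.75
tcp_pos: [0.5785, 0.2413, 0.0138]
eef_rot: [-3.132, -0.24, -0.002]
wrist_force: [-0.4, -0.2, 3.3]
gripper_width: 0.195
grip_force: 50.1
```

Emit:
servo_tool(dp=[[0, 0, 0], [0, 0, 0], [0, 0, 0], [0, 0, -15], [0, 0, -30], [0, 0, -40], [0, 0, 0]], dr=[[0, 0, 0], [0, 0, 0], [0, 0, 0], [0, 0, 0], [0, 0, 0], [0, 0, 0], [0, 0, 0]], fingers=29)

```text
t: 6.33
tcp_pos: [0.5821, 0.244, 0.1062]
eef_rot: [-3.128, -0.24, -0.017]
wrist_force: [0.1, 2.5, 1.1]
gripper_width: 0.341
grip_force: 0.0
```

Emit:
servo_tool(dp=[[-1, 33, 0], [-1, 34, 0], [-2, 34, 0], [0, 0, 10], [0, 0, 0]], dr=[[0, 0, 0], [0, 0, 0], [0, 0, 0], [0, 0, 0], [0, 0, 0]], fingers=45)

```text
t: 6.75
tcp_pos: [0.5895, 0.1362, 0.0874]
eef_rot: [3.131, 0.231, -0.001]
wrist_force: [-0.7, 0.2, -0.1]
gripper_width: 0.528
grip_force: 0.0
```

```bash
python3 - <<'E'
from h import *
m=optics.camera_model("wrist");im=optics.grab_frame("wrist")[:,:,::-1].copy();cv2.imwrite("pics/w3.png",im)
np.save("pics/w3.npy",m["cam_to_world"]);s=env.get_state();print(s["tcp_pos"],s["eef_rot"],s["gripper_width"])
E
```

```text
[0.58912058 0.1390784  0.08797768] [ 3.13237397e+00  2.35833344e-01 -7.40807547e-04] 0.529518432054529
```

View pics/w3.png

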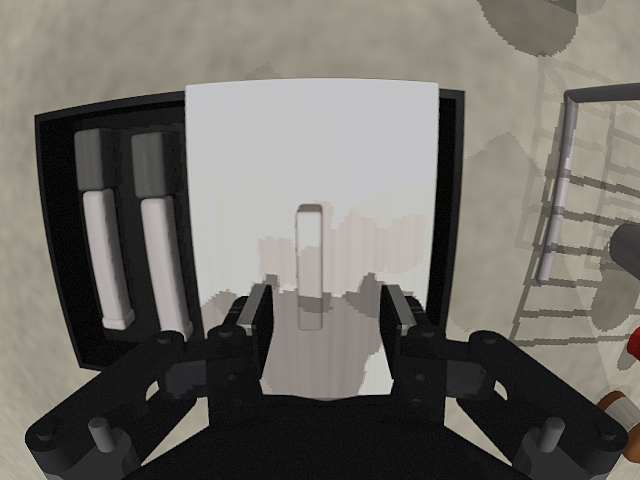

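Muddler_a lies flat beside muddler_b in the left well, and the ridge is between the fingers, slightly left, at (310,267). I'll descend and grip it.

Emit:
servo_tool(dp=[[2, -4, 10], [0, 0, 13], [0, 0, 6], [0, 0, 0]], dr=[[0, 0, 0], [0, 0, 0], [0, 0, 0], [0, 0, 0]])

```text
t: 7.13
tcp_pos: [0.5885, 0.1457, 0.0565]
eef_rot: [3.132, 0.244, -0.006]
wrist_force: [-0.1, -0.2, -0.4]
gripper_width: 0.526
grip_force: 0.0
```

Emit:
servo_tool(dp=[[0, 0, 0], [0, 0, 0], [0, 0, 0], [0, 0, 0], [0, 0, 0]], dr=[[0, 0, 0], [0, 0, 0], [0, 0, 0], [0, 0, 0], [0, 0, 0]], fingers=2, force=40)

```text
t: 7.55
tcp_pos: [0.5907, 0.145, 0.0592]
eef_rot: [-3.132, -0.239, -0.001]
wrist_force: [-0.7, 0.2, 0.6]
gripper_width: 0.125
grip_force: 40.7
```

Emit:
servo_tool(dp=[[0, -6, 0], [0, -10, 0], [0, -12, 0], [0, -12, 0], [0, -12, 0], [0, -12, 0], [0, -12, 0], [0, -11, 0], [0, -6, 0], [0, 0, 0], [0, 0, 0]], dr=[[0, 0, 0], [0, 0, 0], [0, 0, 0], [0, 0, 0], [0, 0, 0], [0, 0, 0], [0, 0, 0], [0, 0, 0], [0, 0, 0], [0, 0, 0], [0, 0, 0]])

```text
t: 8.47
tcp_pos: [0.5769, 0.2397, 0.0592]
eef_rot: [-3.129, -0.243, -0.003]
wrist_force: [4.8, 2.8, -0.9]
gripper_width: 0.122
grip_force: 40.7
```

Emit:
servo_tool(dp=[[0, 0, 0], [0, 0, 0], [0, 0, 0], [0, 0, -30], [0, 0, -40], [0, 0, -40], [0, 0, -40], [-15, 34, 0], [-15, 35, 0], [-15, 35, 0], [-15, 35, 0], [-15, 35, 0], [-15, 34, 0], [-15, 35, 0], [-16, 34, 0]], dr=[[0, 0, 0], [0, 0, 0], [0, 0, 0], [0, 0, 0], [0, 0, 0], [0, 0, 0], [0, 0, 0], [0, 0, 0], [0, 0, 0], [0, 0, 0], [0, 0, 0], [0, 0, 0], [0, 0, 0], [0, 0, 0], [0, 0, 0]], fingers=40)

```text
t: 9.72
tcp_pos: [0.4975, -0.0571, 0.2086]
eef_rot: [-3.132, -0.24, 0.002]
wrist_force: [0.1, -0.7, 0.1]
gripper_width: 0.465
grip_force: 0.0
```

Emit:
servo_tool(dp=[[-15, 34, 0], [-15, 35, 0], [-15, 35, 0], [-15, 34, 0], [-15, 34, 0], [-16, 34, 0], [0, 0, 0], [0, 0, 0]], dr=[[0, 0, 0], [0, 0, 0], [0, 0, 0], [0, 0, 0], [0, 0, 0], [0, 0, 0], [0, 0, 0], [0, 0, 0]], fingers=66)

```text
t: 10.38
tcp_pos: [0.4385, -0.2752, 0.2082]
eef_rot: [-3.132, -0.231, 0.002]
wrist_force: [-0.2, 2.0, 0.3]
gripper_width: 0.772
grip_force: 0.0
```

Emit:
servo_tool(dp=[[8, 0, 0], [8, 0, 1], [8, 0, 2], [7, 0, 3], [7, 0, 4], [7, 0, 4], [6, 0, 5], [6, 0, 6], [0, 0, 0], [0, 0, 0]], dr=[[0, 0.11, 0], [0, 0.11, 0], [0, 0.11, 0], [0, 0.11, 0], [0, 0.11, 0], [0, 0.11, 0], [0, 0.11, 0], [0, 0.11, 0], [0, 0, 0], [0, 0, 0]])

```text
t: 11.22
tcp_pos: [0.4973, -0.2592, 0.2021]
eef_rot: [-2.828, -0.217, -1.158]
wrist_force: [0.3, -0.0, 0.7]
gripper_width: 0.776
grip_force: 0.0
```

```bash
python3 - <<'E'
from h import *
from scipy.spatial.transform import Rotation as R
s=env.get_state();print(s["tcp_pos"],R.from_rotvec(s["eef_rot"]).as_matrix().round(3).tolist(),s["qpos"].round(2))
m=optics.camera_model("wrist");im=optics.grab_frame("wrist")[:,:,::-1].copy();cv2.imwrite("pics/w4.png",im)
np.save("pics/w4.npy",m["cam_to_world"])
E
```

```text
[ 0.49732969 -0.25920046  0.20208816] [[0.705, 0.16, 0.691], [0.101, -0.987, 0.125], [0.702, -0.018, -0.712]] [ 1.77  0.44 -1.09  2.26 -0.88  0.31  0.19]
```

View pics/w4.png

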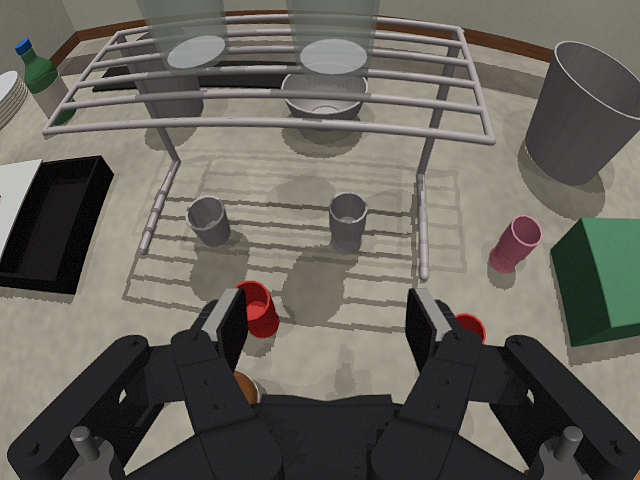

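The wrist view clearly shows the waisted jigger with its rim at (348,207), and the straight-sided cup at (208,218), which I leave alone. The reds are at (258,305) and (468,330).

```bash
python3 - <<'E'
from h import *
K=optics.camera_model("wrist")["K"]
M=[dict(K=K,cam_to_world=np.load(f"pics/w{i}.npy")) for i in (1,4)]
a,b=(296.3,35),(348.3,207)
print(plane("wrist",a,.066,M[0]),plane("wrist",b,.066,M[1]),tri(ray("wrist",a,M[0]),ray("wrist",b,M[1])),tri(ray("top",(396.5,213.5)),ray("wrist",b,M[1])))
print('waist',plane("wrist",(346,239),.028,M[1]),'foot front',plane("wrist",(346,254),0,M[1]))
print('rack front',[plane("wrist",p,.203,M[1]).tolist() for p in ((48,131),(280,122),(492,139))])
print('cup',plane("wrist",(207,210),.045,M[1]), 'front jig', plane("wrist",(144,214.3),.066,M[0]),tri(ray("wrist",(144,214.3),M[0]),ray("top",(332.5,292.3))))
print('cam',M[1]['cam_to_world'].round(3).tolist())
E
```

```text
[ 636.5 -255.5   66. ] [ 637.3 -255.1   66. ] (array([ 636.1, -255.4,   67.7]), np.float64(0.2)) (array([ 631.7, -253.2,   72.3]), np.float64(2.5))
waist [ 624.3 -255.8   28. ] foot front [ 621.7 -256.9    0. ]
rack front [[587.7, -30.5, 203.0], [599.8, -215.8, 203.0], [608.9, -341.3, 203.0]]
cup [ 627.3 -111.2   45. ] front jig [ 460.5 -100.6   66. ] (array([ 458.8, -100.3,   64.2]), np.float64(1.4))
cam [[0.16, -0.866, 0.474, 0.447], [-0.987, -0.132, 0.093, -0.27], [-0.018, -0.483, -0.876, 0.352], [0.0, 0.0, 0.0, 1.0]]
```

Emit:
servo_tool(dp=[[-13, 5, 26], [-13, 5, 26], [-13, 4, 27], [-14, 5, 27], [-14, 4, 27], [0, 0, 0], [0, 0, 0], [0, 0, 0]], dr=[[0, 0, 0], [0, 0, 0], [0, 0, 0], [0, 0, 0], [0, 0, 0], [0, 0.06, 0], [0, 0.06, 0], [0, 0, 0]], fingers=60)

```text
t: 11.93
tcp_pos: [0.5363, -0.2898, 0.1033]
eef_rot: [-2.724, -0.238, -1.29]
wrist_force: [0.5, -0.3, -0.2]
gripper_width: 0.704
grip_force: 0.0
```

```bash
cat > d.py <<'E'
from h import *
from scipy.spatial.transform import Rotation as R
import sys
s=env.get_state();M=R.from_rotvec(s["eef_rot"]).as_matrix();p=s["tcp_pos"]*1000
print(p.round(1),M.round(3).tolist(),s["qpos"].round(2),'tilt',np.degrees(np.arccos(-M[2,2])).round(1))
if len(sys.argv)>3:
    t=np.array([float(a) for a in sys.argv[1:4]]) # wanted grasp point (19 mm behind the TCP)
    print('tool-axis shift',(M.T@(t+19*M[:,2]-p)).round(1))
E
python3 d.py 636.5 -255.3 48
```

```text
[ 536.3 -289.8  103.3] [[0.625, 0.192, 0.757], [0.091, -0.981, 0.173], [0.776, -0.039, -0.63]] [ 1.64  0.83 -0.94  2.18 -1.41  0.19  0.99] tilt 50.9
tool-axis shift [ 22.9 -12.4 135.6]
```

Emit:
servo_tool(dp=[[0, -17, 0], [0, -17, 0], [0, 0, 0], [0, 0, 0], [0, 0, 0]], dr=[[0, 0, 0], [-0.066, -0.05, 0.054], [-0.066, -0.05, 0.054], [0, 0, 0], [0, 0, 0]])

```text
t: 12.35
tcp_pos: [0.5259, -0.2767, 0.1327]
eef_rot: [-2.848, -0.068, -1.131]
wrist_force: [-0.5, 0.3, -0.9]
gripper_width: 0.702
grip_force: 0.0
```

```bash
python3 d.py 636.5 -255.3 48
```

```text
[ 525.9 -276.7  132.7] [[0.727, 0.069, 0.683], [0.013, -0.996, 0.087], [0.686, -0.054, -0.725]] [ 1.49  0.56 -0.84  2.24 -1.41  0.19  0.66] tilt 43.5
tool-axis shift [ 22.6  -9.  157.8]
```

The wrist is at its q5 and q6 limits. I'll identify the kinematics from joint and pose samples so I can choose a reachable slant.

```bash
cat > kin.py <<'E'
import numpy as np
from scipy.spatial.transform import Rotation as R
al=[0,-np.pi/2,np.pi/2,np.pi/2,np.pi/2,np.pi/2,-np.pi/2];a=[0,0,0,.0525,.0775,0,.076];d=[.267,0,.293,0,.3425,0,.097]
def fk(q,tool=0.,yaw=0.,qs=None):
    T=np.eye(4);T[:3,:3]=R.from_euler('z',yaw).as_matrix()
    for i in range(7):
        ca,sa,c,s=np.cos(al[i]),np.sin(al[i]),np.cos(q[i]),np.sin(q[i])
        T=T@np.array([[c,-s,0,a[i]],[s*ca,c*ca,-sa,-d[i]*sa],[s*sa,c*sa,ca,d[i]*ca],[0,0,0,1]])
    T=T.copy();T[:3,3]+=T[:3,2]*tool;return T
S=[([1.407,0.501,-0.427,1.55,0.221,1.138,-0.21],[.2688,-.5912,.2305],[-3.0689,-.6651,.0004]),
([1.77,.44,-1.09,2.26,-.88,.31,.19],[.4973,-.2592,.2021],None),([1.64,.83,-.94,2.18,-1.41,.19,.99],[.5363,-.2898,.1033],None),([1.49,.56,-.84,2.24,-1.41,.19,.66],[.5259,-.2767,.1327],None)]
if __name__=="__main__":
    for q,p,r in S:
        T=fk(q);print(T[:3,3].round(3),T[:3,2].round(3),'true',p, np.linalg.norm(T[:3,3]),np.linalg.norm(p))
E
python3 kin.py
```

```text
[0.286 0.515 0.312] [-0.021 -0.034 -0.999] true [0.2688, -0.5912, 0.2305] 0.6667534950959687 0.6891307060347841
[0.191 0.499 0.789] [0.781 0.53  0.332] true [0.4973, -0.2592, 0.2021] 0.9534031331562616 0.5961009478267921
[0.224 0.656 0.491] [0.729 0.674 0.116] true [0.5363, -0.2898, 0.1033] 0.8494819828055833 0.6182819906806278
[0.272 0.555 0.663] [0.761 0.58  0.29 ] true [0.5259, -0.2767, 0.1327] 0.9066919768723851 0.6088866807543092
```

```bash
cat > fit.py <<'E'
import numpy as np,itertools
from scipy.spatial.transform import Rotation as R
Q=np.array([[1.407,0.5017,-0.4268,1.551,0.2208,1.138,-0.210],[1.77,.44,-1.09,2.26,-.88,.31,.19],[1.64,.83,-.94,2.18,-1.41,.19,.99],[1.49,.56,-.84,2.24,-1.41,.19,.66]])
P=np.array([[.2688,-.5912,.2305],[.4973,-.2592,.2021],[.5363,-.2898,.1033],[.5259,-.2767,.1327]])
M=np.array([R.from_rotvec([-3.0689,-.6651,.0004]).as_matrix(),[[.705,.16,.691],[.101,-.987,.125],[.702,-.018,-.712]],[[.625,.192,.757],[.091,-.981,.173],[.776,-.039,-.63]],[[.727,.069,.683],[.013,-.996,.087],[.686,-.054,-.725]]])
best=[]
h=np.pi/2
for s in itertools.product([1,-1],repeat=7):
  if s[1]<0: continue
  for o3,o5 in itertools.product([0,h,2*h,3*h],repeat=2):
    fr=[]
    for q in Q:
        q=q*s; fr.append(R.from_euler('y',q[1])*R.from_euler('z',q[2]+o3)*R.from_euler('y',q[3])*R.from_euler('z',q[4]+o5)*R.from_euler('y',q[5])*R.from_euler('z',q[6]))
    # tool z vertical component is free of o1,o7
    zz=np.array([f.as_matrix()[2,2] for f in fr]); e=min(np.abs(zz-M[:,2,2]).max(),np.abs(-zz-M[:,2,2]).max())
    best.append((e,s,o3,o5))
best.sort(key=lambda b:b[0]); 
for b in best[:10]: print(b)
E
python3 fit.py
```

```text
(np.float64(0.003922659104907633), (1, 1, 1, 1, 1, 1, 1), 0, 0)
(np.float64(0.003922659104907633), (1, 1, 1, 1, 1, 1, -1), 0, 0)
(np.float64(0.003922659104907633), (1, 1, 1, 1, 1, -1, 1), 0, 3.141592653589793)
(np.float64(0.003922659104907633), (1, 1, 1, 1, 1, -1, -1), 0, 3.141592653589793)
(np.float64(0.003922659104907633), (1, 1, 1, -1, 1, 1, 1), 3.141592653589793, 3.141592653589793)
(np.float64(0.003922659104907633), (1, 1, 1, -1, 1, 1, -1), 3.141592653589793, 3.141592653589793)
(np.float64(0.003922659104907633), (1, 1, 1, -1, 1, -1, 1), 3.141592653589793, 0)
(np.float64(0.003922659104907633), (1, 1, 1, -1, 1, -1, -1), 3.141592653589793, 0)
(np.float64(0.003922659104907633), (1, 1, -1, 1, -1, 1, 1), 0, 0)
(np.float64(0.003922659104907633), (1, 1, -1, 1, -1, 1, -1), 0, 0)
```

```bash
cat >> fit.py <<'E'
from scipy.optimize import least_squares
E=R.from_euler
def chain(q,s1,s3,s7,o1,o7):
    r=[E('z',s1*q[0]+o1)*E('y',q[1])]; r.append(r[0]*E('z',s3*q[2])*E('y',q[3])); r.append(r[1]*E('z',s3*q[4])*E('y',q[5])); r.append(r[2]*E('z',s7*q[6]+o7)); return r
out=[]
for s1,s3,s7 in itertools.product([1,-1],repeat=3):
    f=lambda x:np.concatenate([(chain(q,s1,s3,s7,*x)[3].as_matrix()-m).ravel() for q,m in zip(Q,M)])
    for g in itertools.product([0,2,4],repeat=2):
        r=least_squares(f,g); out.append((r.cost,s1,s3,s7,r.x))
out.sort(key=lambda b:b[0]); c,s1,s3,s7,x=out[0]; print(out[0],out[1][:4])
A=[];
for q in Q:
    r=[t.as_matrix() for t in chain(q,s1,s3,s7,*x)]
    A.append(np.c_[[0,0,1],r[0][:,0],r[0][:,2],r[1][:,0],r[1][:,2],r[2][:,0],r[2][:,2]])
A=np.vstack(A);l,res,rk,sv=np.linalg.lstsq(A,P.ravel(),rcond=None);print('len',l.round(4),'res mm',(1000*(A@l-P.ravel())).round(1),sv.round(2))
np.savez("kin.npz",s=[s1,s3,s7],x=x,l=l)
E
python3 fit.py|tail -4
```

```text
(np.float64(0.003922659104907633), (1, 1, -1, 1, -1, 1, 1), 0, 0)
(np.float64(0.003922659104907633), (1, 1, -1, 1, -1, 1, -1), 0, 0)
(np.float64(0.00015694261068200654), -1, -1, -1, array([6.28743983, 7.85284929])) (np.float64(0.00015694261068201679), -1, -1, -1)
len [ 0.3464  0.0372  0.4813 -0.0044  0.4569  0.0161  0.3338] res mm [ 14.1   9.9  -1.9 -10.2  -4.7  -2.2   5.7  -2.1   3.5   4.2  -0.2   0.7] [3.81 3.07 1.78 0.77 0.42 0.29 0.19]
```

```bash
cat > ik.py <<'E'
import numpy as np
from scipy.spatial.transform import Rotation as R
from scipy.optimize import least_squares
k=np.load("kin.npz");L=k["l"];E=R.from_euler
lo=np.array([-2.88,-.31,-1.54,.2,-1.41,.19,-2.57]);hi=np.array([2.88,2.03,1.56,2.42,4.55,2.02,2.57])
def fk(q):
    a=E('z',-q[0])*E('y',q[1]);b=a*E('z',-q[2])*E('y',q[3]);c=b*E('z',-q[4])*E('y',q[5]);d=c*E('z',-q[6]+np.pi/2)
    A,B,C=a.as_matrix(),b.as_matrix(),c.as_matrix()
    return np.array([0,0,L[0]])+A[:,0]*L[1]+A[:,2]*L[2]+B[:,0]*L[3]+B[:,2]*L[4]+C[:,0]*L[5]+C[:,2]*L[6],d
def pose(g,tilt,yaw):
    t,y=np.radians([tilt,yaw]);z=np.array([np.sin(t)*np.cos(y),np.sin(t)*np.sin(y),-np.cos(t)]);yy=np.array([np.sin(y),-np.cos(y),0]);x=np.cross(yy,z)
    return np.array(g)/1000+.019*z,R.from_matrix(np.c_[x,yy,z])
def ik(p,r,q0,w=0.,qr=None):
    def f(q):
        P,D=fk(q);e=np.r_[(P-p)*3,(r.inv()*D).as_rotvec()]
        return np.r_[e,w*(q-(qr if qr is not None else q0))]
    s=least_squares(f,np.clip(q0,lo+.01,hi-.01),bounds=(lo,hi),max_nfev=60);return s.x,np.abs(f(s.x)[:6]).max()
E
cat > scan.py <<'E'
from ik import *
rng=np.random.default_rng(0)
q0=np.array([1.49,.56,-.84,2.24,-1.41,.19,.66])
for yaw in (-40,-20,0,20):
  for tilt in (30,38,45,52):
    p,r=pose((636,-255,46),tilt,yaw);sol=[]
    for i in range(14):
        q,e=ik(p,r,q0 if i==0 else rng.uniform(lo,hi))
        if e<.01: sol.append((np.minimum(q-lo,hi-q).min(),q))
    if sol:
        sol.sort(key=lambda s:-s[0]); print(yaw,tilt,len(sol),[(round(m,2),q.round(2).tolist()) for m,q in sol[:2]])
    else: print(yaw,tilt,'none')
E
time python3 scan.py
```

```text
-40 30 5 [(np.float64(0.05), [-0.59, 1.37, 1.45, 1.93, 4.5, 0.98, -0.82]), (np.float64(0.01), [-0.17, 0.73, 0.66, 1.98, -1.37, 0.2, -0.72])]
-40 38 10 [(np.float64(0.26), [-0.48, 0.98, 1.04, 2.06, 4.24, 0.45, -0.28]), (np.float64(0.26), [-0.54, 1.08, 1.15, 2.05, 4.29, 0.56, -0.41])]
-40 45 8 [(np.float64(0.24), [-0.04, 0.72, 0.33, 2.16, 2.72, 0.43, 1.45]), (np.float64(0.23), [-0.08, 0.73, 0.39, 2.16, 2.79, 0.42, 1.37])]
-40 52 6 [(np.float64(0.25), [0.69, 0.86, -0.62, 2.17, 2.39, 1.0, 2.17]), (np.float64(0.25), [0.67, 0.86, -0.59, 2.17, 2.4, 0.99, 2.16])]
-20 30 5 [(np.float64(0.15), [-0.47, 1.26, 1.35, 1.96, 4.4, 1.06, -0.28]), (np.float64(0.09), [-0.42, 1.1, 1.21, 1.98, 4.46, 0.89, -0.2])]
-20 38 5 [(np.float64(0.32), [-0.29, 0.91, 0.95, 2.1, 4.15, 0.68, 0.25]), (np.float64(0.21), [0.07, 0.68, 0.44, 2.13, 3.84, 0.4, 0.8])]
-20 45 9 [(np.float64(0.29), [-0.49, 1.25, 1.24, 2.13, 3.93, 1.02, 0.09]), (np.float64(0.28), [-0.45, 1.16, 1.16, 2.14, 3.93, 0.95, 0.2])]
-20 52 2 [(np.float64(0.18), [0.03, 0.8, 0.46, 2.24, 3.44, 0.8, 1.11]), (np.float64(0.16), [-0.59, 1.59, 1.4, 2.16, 3.69, 1.
[... 459 characters left out ...]
 1.04, 0.91, 2.13, 3.95, 1.21, 0.75]), (np.float64(0.28), [-0.0, 0.94, 0.76, 2.14, 3.97, 1.11, 0.87])]
20 30 8 [(np.float64(0.3), [0.58, 0.68, 0.01, 1.88, -1.07, 0.49, 0.31]), (np.float64(0.25), [0.65, 0.69, -0.08, 1.87, -0.98, 0.44, 0.24])]
20 38 9 [(np.float64(0.15), [0.92, 0.75, -0.37, 1.93, -1.16, 0.34, 0.54]), (np.float64(0.14), [-0.13, 1.13, 1.13, 1.89, 4.41, 1.35, 0.59])]
20 45 11 [(np.float64(0.29), [-0.11, 1.2, 1.14, 1.92, 4.26, 1.49, 0.67]), (np.float64(0.16), [1.53, 1.41, -1.38, 1.92, 1.5, 0.55, -1.6])]
20 52 12 [(np.float64(0.29), [0.06, 1.06, 0.89, 1.96, 4.26, 1.4, 0.87]), (np.float64(0.26), [-0.15, 1.44, 1.29, 1.93, 3.98, 1.76, 0.58])]
real	0m11.333s
user	0m11.862s
sys	0m0.145s
```

```bash
cat > scan2.py <<'E'
from ik import *
from rig import env
qs=env.get_state()["qpos"];P,D=fk(qs);print('model err',(1000*(P-env.get_state()["tcp_pos"])).round(0))
seed=np.array([.75,.72,-.2,1.9,-1.0,.45,.4])
for yaw in (12,20,27):
  for tilt in (34,38,42):
    row=[]
    for s in (0,50,100,150):
        p,r=pose((636,-255,46),tilt,yaw);p=p-r.as_matrix()[:,2]*s/1000
        b=None
        for sd in (seed,seed+[.4,0,-.5,0,-.2,0,.3],seed-[.4,0,-.5,0,-.2,0,.3],seed+[.8,.2,-.9,0.2,-.2,0,.3]):
            q,e=ik(p,r,sd)
            if e<.01:
                m=np.minimum(q-lo,hi-q).min()
                if b is None or m>b[0]: b=(round(m,2),q.round(2).tolist())
        row.append(b)
    print(yaw,tilt,row)
for yaw in (35,50,60):
    p,r=pose((610,120,60),38,yaw);q,e=ik(p,r,seed-[.6,0,0,0,0,0,0]);print('place',yaw,round(e,3),q.round(2).tolist())
E
python3 scan2.py
```

```text
model err [ 7. -1.  3.]
12 34 [(np.float64(0.09), [0.78, 0.69, -0.25, 1.96, -1.26, 0.28, 0.44]), (np.float64(0.15), [0.8, 0.58, -0.23, 2.01, -1.14, 0.34, 0.32]), (np.float64(0.22), [0.82, 0.48, -0.2, 2.05, -1.05, 0.41, 0.23]), (np.float64(0.32), [0.79, 0.37, -0.11, 2.08, -0.99, 0.51, 0.18])]
12 38 [(np.float64(0.0), [0.97, 0.75, -0.47, 1.99, -1.41, 0.19, 0.69]), (np.float64(0.07), [0.96, 0.62, -0.4, 2.05, -1.34, 0.28, 0.59]), (np.float64(0.15), [1.02, 0.52, -0.4, 2.1, -1.19, 0.34, 0.44]), (np.float64(0.25), [1.02, 0.41, -0.34, 2.13, -1.11, 0.44, 0.36])]
12 42 [None, None, (np.float64(0.07), [1.22, 0.6, -0.62, 2.13, -1.34, 0.26, 0.68]), (np.float64(0.18), [1.24, 0.47, -0.57, 2.17, -1.23, 0.37, 0.55])]
20 34 [(np.float64(0.23), [0.73, 0.7, -0.16, 1.91, -1.13, 0.42, 0.43]), (np.float64(0.29), [0.77, 0.61, -0.15, 1.95, -1.05, 0.48, 0.36]), (np.float64(0.37), [0.76, 0.51, -0.09, 1.98, -1.0, 0.56, 0.32]), (np.float64(0.41), [0.75, 0.42, -0.01, 2.01, -0.95, 0.65, 0.28])]
20 38 [(np.float64(0.15), [0.91, 0.74, -0.36, 1.93, -1.17, 0.34, 0.55]), (np.float64(0.23), [0.87, 0.63, -0.24, 1.98, -1.
[... 687 characters left out ...]
p.float64(0.28), [0.87, 0.75, -0.28, 1.87, -1.06, 0.47, 0.53]), (np.float64(0.36), [0.88, 0.66, -0.23, 1.91, -1.03, 0.55, 0.5]), (np.float64(0.42), [0.89, 0.57, -0.18, 1.94, -0.99, 0.64, 0.47]), (np.float64(0.46), [0.92, 0.49, -0.15, 1.96, -0.94, 0.72, 0.43])]
27 42 [(np.float64(0.26), [0.95, 0.79, -0.35, 1.89, -1.15, 0.47, 0.67]), (np.float64(0.31), [0.98, 0.7, -0.32, 1.93, -1.1, 0.54, 0.63]), (np.float64(0.31), [0.96, 0.6, -0.21, 1.97, -1.1, 0.65, 0.62]), (np.float64(0.37), [1.34, 0.61, -0.65, 1.96, -0.7, 0.56, 0.29])]
place 35 0.072 [0.35, 0.59, -0.4, 2.12, -1.41, 0.19, 0.49]
place 50 0.0 [0.55, 0.7, -0.59, 2.11, -1.35, 0.19, 0.76]
place 60 0.0 [0.25, 0.65, -0.18, 2.04, -1.26, 0.53, 0.75]
```

```bash
cat > plan.py <<'E'
# usage: gx gy gz tilt yaw back : turn (tool axes) first, then shift in the turned axes
from h import *
from ik import pose
from scipy.spatial.transform import Rotation as R
import sys
a=[float(v) for v in sys.argv[1:]]
s=env.get_state();M=R.from_rotvec(s["eef_rot"]);p=s["tcp_pos"]
P,D=pose(a[:3],a[3],a[4]);P=P-D.as_matrix()[:,2]*a[5]/1000
m=M.as_matrix();print('tcp',(p*1000).round(1),'tilt',np.degrees(np.arccos(-m[2,2])).round(1),'q',s["qpos"].round(2),'target',(P*1000).round(1))
print('turn',(M.inv()*D).as_rotvec().round(3),'shift',(D.inv().apply(P-p)*1000).round(1),'shift in present axes',(M.inv().apply(P-p)*1000).round(1))
E
python3 plan.py 636.5 -255.3 46 40 25 90
```

```text
tcp [ 525.9 -276.7  132.7] tilt 43.5 q [ 1.49  0.56 -0.84  2.24 -1.41  0.19  0.66] target [ 595.1 -274.6  100.4]
turn [ 0.204 -0.069 -0.31 ] shift [28.  27.4 65.7] shift in present axes [28.2  4.5 70.9]
```

Emit:
servo_tool(dp=[[0, 0, 0], [0, 0, 0], [0, 0, 0], [0, 0, 0], [0, 0, 0], [0, 0, 0]], dr=[[0.051, -0.017, -0.078], [0.051, -0.017, -0.078], [0.051, -0.017, -0.078], [0.051, -0.017, -0.078], [0, 0, 0], [0, 0, 0]])

```text
t: 12.85
tcp_pos: [0.5243, -0.2792, 0.1294]
eef_rot: [-2.753, -0.589, -1.008]
wrist_force: [0.8, 0.5, -1.1]
gripper_width: 0.704
grip_force: 0.0
```

```bash
python3 plan.py 636.5 -255.3 46 40 25 90
```

```text
tcp [ 524.3 -279.2  129.4] tilt 40.3 q [ 1.26  0.53 -0.53  2.07 -0.88  0.53  0.43] target [ 595.1 -274.6  100.4]
turn [ 0.003 -0.005 -0.014] shift [32.  25.8 64.7] shift in present axes [32.  25.1 65. ]
```

Emit:
servo_tool(dp=[[10, 8, 21], [11, 8, 22], [11, 9, 22], [0, 0, 0], [0, 0, 0]], dr=[[0, 0, 0], [0, 0, 0], [0, 0, 0], [0, 0, -0.014], [0, 0, 0]])

```text
t: 13.27
tcp_pos: [0.5946, -0.2716, 0.0991]
eef_rot: [-2.748, -0.609, -1.01]
wrist_force: [0.1, -0.7, -0.4]
gripper_width: 0.703
grip_force: 0.0
```

```bash
python3 plan.py 636.5 -255.3 46 40 25 90;  python3 - <<'E'
from h import *
m=optics.camera_model("wrist");im=optics.grab_frame("wrist")[:,:,::-1].copy();cv2.imwrite("pics/w5.png",im);np.save("pics/w5.npy",m["cam_to_world"])
E
```

```text
tcp [ 594.6 -271.6   99.1] tilt 40.4 q [ 1.14  0.65 -0.53  1.97 -0.87  0.45  0.38] target [ 595.1 -274.6  100.4]
turn [-0.002 -0.006 -0.001] shift [ 0.2  3.  -1.5] shift in present axes [ 0.2  3.  -1.5]
```

View pics/w5.png

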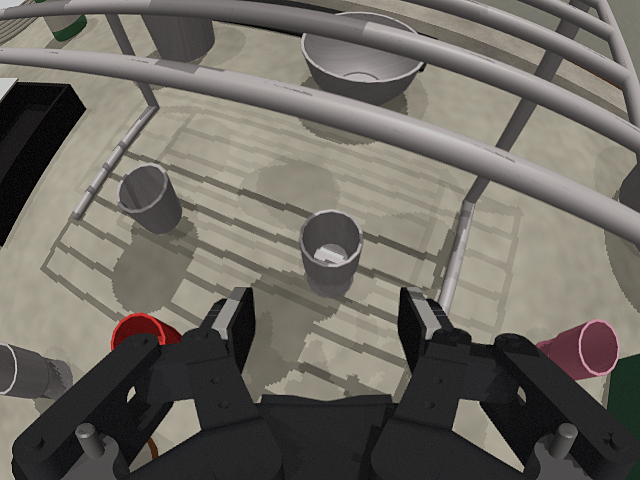

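Emit:
servo_tool(dp=[[0, 1, 25], [0, 1, 25], [0, 0, 22], [0, 0, 14], [0, 0, 0], [0, 0, 0]], dr=[[0, 0, 0], [0, 0, 0], [0, 0, 0], [0, 0, 0], [0, 0, 0], [0, 0, 0]])

```text
t: 13.82
tcp_pos: [0.6444, -0.2523, 0.0337]
eef_rot: [-2.751, -0.606, -1.008]
wrist_force: [-0.4, -0.4, 0.4]
gripper_width: 0.703
grip_force: 0.0
```

```bash
python3 plan.py 636.5 -255.3 46 40 25 0
```

```text
tcp [ 644.4 -252.3   33.7] tilt 40.3 q [ 1.07  0.82 -0.56  1.91 -0.9   0.3   0.43] target [ 647.6 -250.1   31.4]
turn [ 0.    -0.005 -0.002] shift [ 1.4 -0.6  4.2] shift in present axes [ 1.4 -0.6  4.2]
```

Emit:
servo_tool(dp=[[1, 0, 4], [0, 0, 0], [0, 0, 0], [0, 0, 0], [0, 0, 0], [0, 0, 0], [0, 0, 0]], dr=[[0, 0, 0], [0, 0, 0], [0, 0, 0], [0, 0, 0], [0, 0, 0], [0, 0, 0], [0, 0, 0]], fingers=25, force=35)

```text
t: 14.4
tcp_pos: [0.6489, -0.2521, 0.0326]
eef_rot: [-2.752, -0.609, -1.011]
wrist_force: [-3.9, -1.0, 6.7]
gripper_width: 0.419
grip_force: 35.5
```

Emit:
servo_tool(dp=[[4, 0, -5], [4, 0, -5], [0, 0, -20], [0, 0, -25], [0, 0, -25], [0, 0, -25], [0, 0, -15], [0, 0, 0]], dr=[[0, 0, 0], [0, 0, 0], [0, 0, 0], [0, 0, 0], [0, 0, 0], [0, 0, 0], [0, 0, 0], [0, 0, 0]])

```text
t: 15.07
tcp_pos: [0.5834, -0.2842, 0.1311]
eef_rot: [-2.756, -0.609, -1.012]
wrist_force: [-1.1, -0.6, -1.7]
gripper_width: 0.422
grip_force: 35.3
```

```bash
cat > scan3.py <<'E'
from ik import *
from rig import env
q0=env.get_state()["qpos"]; print(q0.round(2))
for g in ((520,-150,200),(490,0,200),(560,122,110),(560,122,53),(630,132,53)):
  for yaw in (25,35,45,55):
    p,r=pose(g,40,yaw);b=None
    for d in (0,.4,.8,1.2):
        q,e=ik(p,r,q0-[d,0,0,0,0,0,0])
        if e<.01:
            m=np.minimum(q-lo,hi-q).min()
            if b is None or m>b[0]: b=(round(m,2),q.round(2).tolist())
    print(g,yaw,b)
E
python3 scan3.py; python3 plan.py 510 -150 190 40 30 0
```

```text
[ 1.14  0.58 -0.49  1.97 -0.85  0.52  0.34]
(520, -150, 200) 25 (np.float64(0.16), [1.21, 0.31, -0.7, 2.26, -1.03, 0.45, 0.34])
(520, -150, 200) 35 (np.float64(0.24), [1.16, 0.35, -0.62, 2.18, -0.89, 0.59, 0.38])
(520, -150, 200) 45 (np.float64(0.32), [1.13, 0.4, -0.58, 2.1, -0.76, 0.72, 0.41])
(520, -150, 200) 55 (np.float64(0.41), [1.11, 0.46, -0.57, 2.01, -0.64, 0.84, 0.44])
(490, 0, 200) 25 None
(490, 0, 200) 35 (np.float64(0.03), [1.25, 0.27, -1.04, 2.39, -1.13, 0.32, 0.36])
(490, 0, 200) 45 (np.float64(0.09), [1.09, 0.27, -0.81, 2.33, -1.01, 0.5, 0.43])
(490, 0, 200) 55 (np.float64(0.16), [0.99, 0.31, -0.68, 2.26, -0.88, 0.64, 0.47])
(560, 122, 110) 25 None
(560, 122, 110) 35 None
(560, 122, 110) 45 None
(560, 122, 110) 55 (np.float64(0.13), [0.58, 0.55, -0.56, 2.21, -1.28, 0.34, 0.73])
(560, 122, 53) 25 None
(560, 122, 53) 35 None
(560, 122, 53) 45 None
(560, 122, 53) 55 (np.float64(0.0), [0.68, 0.74, -0.69, 2.2, -1.41, 0.19, 0.97])
(630, 132, 53) 25 None
(630, 132, 53) 35 None
(630, 132, 53) 45 None
(630, 132, 53) 55 (np.float64(0.1), [0.49, 0.74, -0.52, 2.03, -1.24, 0.29, 0.72])
tcp [ 583.4 -284.2  131.1] tilt 40.3 q [ 1.14  0.58 -0.49  1.97 -0.85  0.52  0.34] target [ 520.6 -143.9  175.4]
turn [ 0.063 -0.004 -0.066] shift [  40.6 -152.9  -23.8] shift in present axes [  30.6 -153.5  -33.3]
```

```bash
sed -i 's/^for g in .*/for g in ((515,-150,190),(510,0,190),(560,122,110),(560,122,53)):/; s/for yaw in (25,35,45,55)/for yaw in (45,65,75)/' scan3.py; python3 scan3.py; python3 plan.py 515 -150 190 40 45 0
```

```text
[ 1.14  0.58 -0.49  1.97 -0.85  0.52  0.34]
(515, -150, 190) 45 (np.float64(0.31), [1.14, 0.42, -0.58, 2.11, -0.77, 0.7, 0.43])
(515, -150, 190) 65 (np.float64(0.49), [1.1, 0.53, -0.58, 1.93, -0.52, 0.93, 0.49])
(515, -150, 190) 75 (np.float64(0.58), [1.07, 0.59, -0.59, 1.84, -0.42, 1.04, 0.52])
(510, 0, 190) 45 (np.float64(0.12), [1.04, 0.33, -0.78, 2.3, -0.99, 0.47, 0.41])
(510, 0, 190) 65 (np.float64(0.29), [0.94, 0.42, -0.65, 2.13, -0.71, 0.72, 0.45])
(510, 0, 190) 75 (np.float64(0.37), [0.86, 0.46, -0.57, 2.05, -0.62, 0.86, 0.52])
(560, 122, 110) 45 None
(560, 122, 110) 65 (np.float64(0.29), [0.49, 0.56, -0.44, 2.13, -1.05, 0.51, 0.64])
(560, 122, 110) 75 (np.float64(0.39), [0.59, 0.63, -0.57, 2.03, -0.72, 0.58, 0.48])
(560, 122, 53) 45 None
(560, 122, 53) 65 (np.float64(0.24), [0.5, 0.69, -0.43, 2.13, -1.17, 0.44, 0.84])
(560, 122, 53) 75 (np.float64(0.39), [0.44, 0.7, -0.35, 2.03, -0.96, 0.59, 0.76])
tcp [ 583.4 -284.2  131.1] tilt 40.3 q [ 1.14  0.58 -0.49  1.97 -0.85  0.52  0.34] target [ 523.6 -141.4  175.4]
turn [ 0.232 -0.004 -0.266] shift [  73.5 -143.3    3.8] shift in present axes [  33.5 -154.5  -30.8]
```

Emit:
servo_tool(dp=[[7, -31, -6], [7, -31, -6], [7, -31, -6], [7, -31, -6], [6, -31, -7], [0, 0, 0], [0, 0, 0], [0, 0, 0], [0, 0, 0], [0, 0, 0], [0, 0, 0], [0, 0, 0], [0, 0, 0], [0, 0, 0]], dr=[[0, 0, 0], [0, 0, 0], [0, 0, 0], [0, 0, 0], [0, 0, 0], [0.074, 0, -0.084], [0.074, 0, -0.084], [0.074, 0, -0.084], [0.074, 0, -0.084], [0.074, 0, -0.084], [0.074, 0, -0.084], [0.074, 0, -0.084], [0, 0, 0], [0, 0, 0]])

```text
t: 16.23
tcp_pos: [0.5249, -0.1371, 0.1734]
eef_rot: [-2.148, -1.492, -0.785]
wrist_force: [0.2, 0.5, -0.9]
gripper_width: 0.421
grip_force: 35.4
```

```bash
python3 plan.py 510 0 185 40.3 70 0; python3 plan.py 560 122 100 40.3 70 0
```

```text
tcp [ 524.9 -137.1  173.4] tilt 40.7 q [ 1.07  0.58 -0.57  1.85 -0.47  1.    0.49] target [514.2  11.5 170.5]
turn [-0.008 -0.007 -0.011] shift [101.8 -60.9  90.1] shift in present axes [100.6 -61.3  91.3]
tcp [ 524.9 -137.1  173.4] tilt 40.7 q [ 1.07  0.58 -0.57  1.85 -0.47  1.    0.49] target [564.2 133.5  85.5]
turn [-0.008 -0.007 -0.011] shift [147.3 -55.6 240.2] shift in present axes [145.2 -55.3 241.6]
```

Emit:
servo_tool(dp=[[25, -15, 23], [25, -15, 23], [25, -15, 23], [25, -16, 22], [9, 1, 30], [9, 1, 30], [9, 1, 30], [9, 1, 30], [9, 2, 30], [0, 0, 0], [0, 0, 0]], dr=[[0, 0, 0], [0, 0, 0], [0, 0, 0], [0, 0, 0], [0, 0, 0], [0, 0, 0], [0, 0, 0], [0, 0, 0], [0, 0, 0], [0, 0, 0], [0, 0, 0]])

```text
t: 17.15
tcp_pos: [0.5607, 0.1342, 0.0852]
eef_rot: [-2.147, -1.492, -0.78]
wrist_force: [-0.6, 0.1, -0.7]
gripper_width: 0.422
grip_force: 35.5
```

```bash
python3 plan.py 560 122 54 40.3 70 0; python3 - <<'E'
from h import *
m=optics.camera_model("wrist");im=optics.grab_frame("wrist")[:,:,::-1].copy();cv2.imwrite("pics/w6.png",im);np.save("pics/w6.npy",m["cam_to_world"])
E
```

```text
tcp [560.7 134.2  85.2] tilt 40.6 q [ 0.7   0.69 -0.71  2.07 -0.65  0.45  0.37] target [564.2 133.5  39.5]
turn [-0.012 -0.005 -0.011] shift [-29.1   3.5  35.3] shift in present axes [-29.2   4.3  35.1]
```

Emit:
servo_tool(dp=[[-10, 4, 12], [-10, 0, 12], [-6, 0, 7], [-3, 0, 3], [0, 0, 0], [0, 0, 0]], dr=[[-0.012, -0.005, -0.011], [0, 0, 0], [0, 0, 0], [0, 0, 0], [0, 0, 0], [0, 0, 0]])

```text
t: 17.7
tcp_pos: [0.5669, 0.1296, 0.0416]
eef_rot: [-2.156, -1.506, -0.794]
wrist_force: [0.6, -0.4, -1.1]
gripper_width: 0.42
grip_force: 35.5
```

Emit:
servo_tool(dp=[[-1.3, 0, 1.5], [-1, 0, 1.2], [0, 0, 0]], dr=[[0, 0, 0], [0, 0, 0], [0, 0, 0]])

```text
t: 17.95
tcp_pos: [0.567, 0.1301, 0.0378]
eef_rot: [-2.155, -1.508, -0.794]
wrist_force: [-0.1, -0.2, -0.6]
gripper_width: 0.423
grip_force: 35.5
```

Emit:
servo_tool(dp=[[-1.3, 0, 1.5], [0, 0, 0], [0, 0, 0]], dr=[[0, 0, 0], [0, 0, 0], [0, 0, 0]])

```text
t: 18.2
tcp_pos: [0.5673, 0.1306, 0.0375]
eef_rot: [-2.153, -1.508, -0.796]
wrist_force: [-7.0, -6.2, 16.4]
gripper_width: 0.418
grip_force: 37.0
```

Emit:
servo_tool(dp=[[0, 0, 0], [0, 0, 0], [0, 0, 0], [0, 0, -15], [0, 0, -30], [0, 0, -35], [0, 0, -30], [0, 0, 0]], dr=[[0, 0, 0], [0, 0, 0], [0, 0, 0], [0, 0, 0], [0, 0, 0], [0, 0, 0], [0, 0, 0], [0, 0, 0]], fingers=47)

```text
t: 18.87
tcp_pos: [0.5441, 0.059, 0.1221]
eef_rot: [-2.162, -1.508, -0.798]
wrist_force: [0.4, -1.5, 0.2]
gripper_width: 0.556
grip_force: 0.0
```

```bash
python3 plan.py 458.8 -100.3 150 2 0 0; python3 - <<'E'
from h import *
for n in("top","wrist"):
    m=optics.camera_model(n);im=optics.grab_frame(n)[:,:,::-1].copy();cv2.imwrite(f"pics/{n}7.png",im)
    if n=="wrist": np.save("pics/w7.npy",m["cam_to_world"])
a=cv2.imread("pics/wrist7.png");b=cv2.imread("pics/top7.png")[185:325,140:440]
o=np.zeros((600,640,3),np.uint8);o[:300]=cv2.resize(a,(400,300))[:, :].copy() if 0 else cv2.copyMakeBorder(cv2.resize(a,(400,300)),0,0,0,240,0);o[300:]=cv2.resize(b,(640,300),interpolation=3);cv2.imwrite("pics/c7.png",o)
E
```

```text
tcp [544.1  59.  122.1] tilt 40.1 q [ 0.85  0.59 -0.7   2.08 -0.61  0.59  0.41] target [ 459.5 -100.3  131. ]
turn [-0.437 -0.586  1.156] shift [-84.2 159.3 -11.8] shift in present axes [-130.8  -23.7 -122.2]
```

View pics/c7.png

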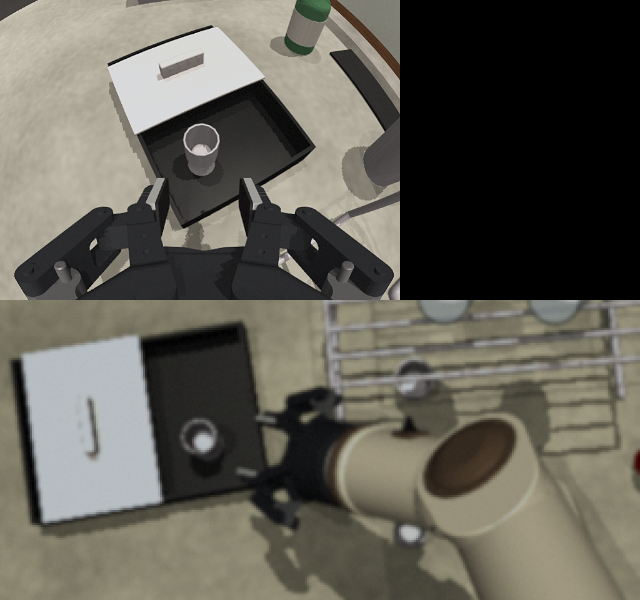

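The composite shows jigger A upright in the right well, at wrist crop (201,150), with both muddlers under the cover. Next is the front jigger.

Emit:
servo_tool(dp=[[-22, -5, -29], [-22, -5, -29], [-22, -5, -29], [-22, -5, -29], [-22, -5, -29], [0, 0, 0], [0, 0, 0], [0, 0, 0], [0, 0, 0], [0, 0, 0], [0, 0, 0], [0, 0, 0], [0, 0, 0], [0, 0, 0], [0, 0, 0], [0, 0, 0], [0, 0, 0], [0, 0, 0], [0, 0, 0]], dr=[[0, 0, 0], [0, 0, 0], [0, 0, 0], [0, 0, 0], [0, 0, 0], [-0.036, -0.049, 0.096], [-0.036, -0.049, 0.096], [-0.036, -0.049, 0.096], [-0.036, -0.049, 0.096], [-0.036, -0.049, 0.096], [-0.036, -0.049, 0.096], [-0.036, -0.049, 0.096], [-0.036, -0.049, 0.096], [-0.036, -0.049, 0.096], [-0.036, -0.049, 0.096], [-0.036, -0.049, 0.096], [-0.036, -0.049, 0.096], [0, 0, 0], [0, 0, 0]], fingers=60)

```text
t: 20.55
tcp_pos: [0.4568, -0.0917, 0.1572]
eef_rot: [-3.101, -0.137, -0.09]
wrist_force: [0.1, -0.6, 0.1]
gripper_width: 0.703
grip_force: 0.0
```

```bash
python3 plan.py 458.8 -100.3 48 0 0 0; python3 - <<'E'
from h import *
m=optics.camera_model("wrist");im=optics.grab_frame("wrist")[:,:,::-1].copy();cv2.imwrite("pics/w8.png",im);np.save("pics/w8.npy",m["cam_to_world"])
# predicted pixel of jigger rim centre in wrist view and bright ring around it
T=np.linalg.inv(m["cam_to_world"]);K=m["K"];p=(T@[.4588,-.1003,.066,1])[:3];th=np.arccos(p[2]/np.linalg.norm(p));u=p[:2]/np.linalg.norm(p[:2])*th*K[0][0]+[K[0][2],K[1][2]];print('pred px',u.round(0))
x,y=int(u[0]),int(u[1]);c=im[max(0,y-60):y+60,max(0,x-60):x+60];g=cv2.medianBlur(cv2.cvtColor(c,cv2.COLOR_BGR2GRAY),5)
h=cv2.HoughCircles(g,cv2.HOUGH_GRADIENT,1,20,param1=100,param2=18,minRadius=15,maxRadius=40)
if h is not None:
    for a in h[0][:4]: q=(a[0]+max(0,x-60),a[1]+max(0,y-60)); print(a,plane("wrist",q,.066,m))
E
```

```text
tcp [456.8 -91.7 157.2] tilt 3.9 q [ 0.44  0.23 -0.3   2.11  0.03  0.76 -1.35] target [ 458.8 -100.3   29. ]
turn [-0.036 -0.058  0.088] shift [  2.    8.6 128.2] shift in present axes [ -6.4  13.  127.7]
pred px [343. 248.]
[57.5 54.5 25.2] [462.3 -98.   66. ]
```

Emit:
servo_tool(dp=[[0, 0, 0], [3, 8, 30], [0, 0, 35], [0, 0, 35], [0, 0, 20], [0, 0, 6], [0, 0, 0]], dr=[[-0.036, -0.058, 0.088], [0, 0, 0], [0, 0, 0], [0, 0, 0], [0, 0, 0], [0, 0, 0], [0, 0, 0]])

```text
t: 21.18
tcp_pos: [0.4573, -0.1027, 0.0305]
eef_rot: [3.141, -0.013, -0.006]
wrist_force: [-0.2, 0.1, -0.3]
gripper_width: 0.7
grip_force: 0.0
```

Emit:
servo_tool(dp=[[0, 0, 0], [0, 0, 0], [0, 0, 0], [0, 0, 0], [0, 0, 0], [0, 0, 0]], dr=[[0, 0, 0], [0, 0, 0], [0, 0, 0], [0, 0, 0], [0, 0, 0], [0, 0, 0]], fingers=25, force=35)

```text
t: 21.68
tcp_pos: [0.4611, -0.1029, 0.0338]
eef_rot: [3.139, -0.014, 0.005]
wrist_force: [-1.4, -0.6, 7.3]
gripper_width: 0.4
grip_force: 35.9
```

```bash
python3 plan.py 627 128 54 0 0 0
```

```text
tcp [ 461.1 -102.9   33.8] tilt 0.3 q [ 0.34  0.48 -0.21  2.13  0.19  0.55 -1.59] target [627. 128.  35.]
turn [ 0.003 -0.003 -0.009] shift [ 165.9 -230.9   -1.2] shift in present axes [ 163.8 -232.3   -1.3]
```

Emit:
servo_tool(dp=[[0, 0, -20], [0, 0, -40], [0, 0, -40], [0, -38, -20], [0, -40, 0], [0, -40, 0], [0, -40, 0], [34, -15, 0], [35, -15, 0], [35, -15, 0], [34, -15, 0], [32, -14, 10], [0, 0, 20], [0, 0, 20], [0, 0, 0]], dr=[[0, 0, 0], [0, 0, 0], [0, 0, 0], [0, 0, 0], [0, 0, 0], [0, 0, 0], [0, 0, 0], [0, 0, 0], [0, 0, 0], [0, 0, 0], [0, 0, 0], [0, 0, 0], [0, 0, 0], [0, 0, 0], [0, 0, 0]])

```text
t: 22.93
tcp_pos: [0.6287, 0.1265, 0.097]
eef_rot: [3.138, -0.013, -0.011]
wrist_force: [-1.1, -1.5, -1.7]
gripper_width: 0.401
grip_force: 35.4
```

```bash
python3 plan.py 632 129 58 0 0 0
```

```text
tcp [628.7 126.5  97. ] tilt 0.4 q [-0.01  0.63 -0.32  1.67  0.24  0.89 -2.  ] target [632. 129.  39.]
turn [ 0.004  0.007 -0.008] shift [ 3.3 -2.5 58. ] shift in present axes [ 3.6 -2.8 58. ]
```

Emit:
servo_tool(dp=[[3, -3, 10], [0, 0, 20], [0, 0, 16], [0, 0, 8], [0, 0, 2], [0, 0, 0], [0, 0, 0]], dr=[[0, 0, 0], [0, 0, 0], [0, 0, 0], [0, 0, 0], [0, 0, 0], [0, 0, 0], [0, 0, 0]])

```text
t: 23.52
tcp_pos: [0.6358, 0.1301, 0.0467]
eef_rot: [3.14, -0.014, 0.004]
wrist_force: [0.5, 0.9, -0.6]
gripper_width: 0.397
grip_force: 35.4
```

Emit:
servo_tool(dp=[[0, 0, 1.5], [0, 0, 1], [0, 0, 0]], dr=[[0, 0, 0], [0, 0, 0], [0, 0, 0]])

```text
t: 23.77
tcp_pos: [0.6352, 0.1299, 0.0435]
eef_rot: [3.14, -0.014, 0.002]
wrist_force: [-0.1, 0.2, -0.6]
gripper_width: 0.396
grip_force: 35.4
```

Emit:
servo_tool(dp=[[0, 0, 1.5], [0, 0, 1.5], [0, 0, 0], [0, 0, 0]], dr=[[0, 0, 0], [0, 0, 0], [0, 0, 0], [0, 0, 0]])

```text
t: 24.1
tcp_pos: [0.6347, 0.1298, 0.0397]
eef_rot: [3.139, -0.014, 0.0]
wrist_force: [0.3, 0.3, -0.9]
gripper_width: 0.399
grip_force: 35.4
```

Emit:
servo_tool(dp=[[0, 0, 1.5], [0, 0, 0], [0, 0, 0]], dr=[[0, 0, 0], [0, 0, 0], [0, 0, 0]])

```text
t: 24.35
tcp_pos: [0.6351, 0.1299, 0.039]
eef_rot: [3.139, -0.014, 0.002]
wrist_force: [-0.7, -0.6, 5.0]
gripper_width: 0.396
grip_force: 35.9
```

Emit:
servo_tool(dp=[[0, 0, 0], [0, 0, 0], [0, 0, 0], [0, 0, -15], [0, 0, -35], [0, 0, -40], [0, 0, -10], [-19, -36, 0], [-19, -37, 0], [-19, -37, 0], [0, 0, 0], [0, 0, 0], [0, 0, 0]], dr=[[0, 0, 0], [0, 0, 0], [0, 0, 0], [0, 0, 0], [0, 0, 0], [0, 0, 0], [0, 0, 0], [0, 0, 0], [0, 0, 0], [0, 0, 0], [0, 0, -0.08], [0, 0, -0.08], [0, 0, 0]], fingers=50)

```text
t: 25.43
tcp_pos: [0.5786, 0.242, 0.1394]
eef_rot: [3.13, 0.245, 0.003]
wrist_force: [-0.2, -1.2, -0.3]
gripper_width: 0.583
grip_force: 0.0
```

```bash
python3 plan.py 577 239.7 77 0 8.6 0; python3 - <<'E'
from h import *
m=optics.camera_model("wrist");im=optics.grab_frame("wrist")[:,:,::-1].copy();cv2.imwrite("pics/w9.png",im);np.save("pics/w9.npy",m["cam_to_world"])
t=optics.grab_frame("top")[:,:,::-1].copy();cv2.imwrite("pics/top9.png",t)
T=np.linalg.inv(m["cam_to_world"]);K=m["K"]
for n,w in (("A",(.563,.119,.071)),("B",(.635,.130,.071))):
    p=(T@[*w,1])[:3];th=np.arccos(p[2]/np.linalg.norm(p));u=p[:2]/np.linalg.norm(p[:2])*th*K[0][0]+[K[0][2],K[1][2]]
    x,y=u.astype(int);x0,y0=max(0,x-45),max(0,y-45);c=cv2.cvtColor(im[y0:y+45,x0:x+45],cv2.COLOR_BGR2GRAY)
    n_,l,st,ce=cv2.connectedComponentsWithStats((c>90).astype(np.uint8));i=1+np.argmax(st[1:,4]);print(n,u.round(0),st[i],plane("wrist",ce[i]+[x0,y0],.05,m))
E
```

```text
tcp [578.6 242.  139.4] tilt 0.1 q [-0.15  0.55 -0.39  1.69  0.25  0.95 -2.05] target [577.  239.7  58. ]
turn [ 0.002 -0.002  0.006] shift [-1.9  2.1 81.4] shift in present axes [-2.   1.9 81.4]
A [500. 300.] [ 21  20  46  48 483] [557.5 110.4  50. ]
B [515. 193.] [ 21  17  48  56 713] [634.4 123.   50. ]
```

Emit:
servo_tool(dp=[[-2, 2, 25], [0, 0, 30], [0, 0, 18], [0, 0, 8], [0, 0, 0]], dr=[[0, 0, 0], [0, 0, 0], [0, 0, 0], [0, 0, 0], [0, 0, 0]])

```text
t: 25.95
tcp_pos: [0.5761, 0.2365, 0.0551]
eef_rot: [3.129, 0.232, -0.005]
wrist_force: [-0.1, -0.3, -0.2]
gripper_width: 0.588
grip_force: 0.0
```

Emit:
servo_tool(dp=[[0, 0, 0], [0, 0, 0], [0, 0, 0], [0, 0, 0], [0, 0, 0], [0, 0, 0]], dr=[[0, 0, 0], [0, 0, 0], [0, 0, 0], [0, 0, 0], [0, 0, 0], [0, 0, 0]], fingers=2, force=40)

```text
t: 26.45
tcp_pos: [0.5784, 0.2387, 0.059]
eef_rot: [3.131, 0.236, 0.005]
wrist_force: [-0.7, -0.6, 6.7]
gripper_width: 0.124
grip_force: 41.0
```

Emit:
servo_tool(dp=[[0, -3, 0], [0, -4, 0], [0, -3, 0], [0, -2, 0], [0, 0, 0], [0, 0, 0]], dr=[[0, 0, 0], [0, 0, 0], [0, 0, 0], [0, 0, 0], [0, 0, 0], [0, 0, 0]])

```text
t: 26.95
tcp_pos: [0.5767, 0.2508, 0.059]
eef_rot: [3.132, 0.236, 0.006]
wrist_force: [-0.5, 0.5, 6.8]
gripper_width: 0.125
grip_force: 41.0
```

Emit:
servo_tool(dp=[[0, -1, 0], [0, -1, 0], [0, -1, 0], [0, 0, 0], [0, 0, 0]], dr=[[0, 0, 0], [0, 0, 0], [0, 0, 0], [0, 0, 0], [0, 0, 0]])

```text
t: 27.37
tcp_pos: [0.5764, 0.2531, 0.059]
eef_rot: [3.131, 0.236, 0.005]
wrist_force: [-1.6, -1.6, 6.7]
gripper_width: 0.121
grip_force: 41.1
```

Emit:
servo_tool(dp=[[0, -1, 0], [0, -1, 0], [0, 0, 0], [0, 0, 0]], dr=[[0, 0, 0], [0, 0, 0], [0, 0, 0], [0, 0, 0]])

```text
t: 27.7
tcp_pos: [0.5764, 0.2531, 0.059]
eef_rot: [3.129, 0.234, 0.005]
wrist_force: [-0.6, -5.1, 9.0]
gripper_width: 0.126
grip_force: 41.3
```

Emit:
servo_tool(dp=[[0, -1.5, 0], [0, 0, 0], [0, 0, 0]], dr=[[0, 0, 0], [0, 0, 0], [0, 0, 0]])

```text
t: 27.95
tcp_pos: [0.5763, 0.2532, 0.059]
eef_rot: [3.127, 0.232, 0.004]
wrist_force: [-0.5, -7.1, 10.4]
gripper_width: 0.123
grip_force: 41.4
```

Emit:
servo_tool(dp=[[0, 0, 0], [0, 0, 0], [0, 0, 0], [0, 0, 0], [0, 0, -20], [0, 0, -40], [0, 0, -40], [-30, 0, -20], [-40, 0, 0], [-40, 0, 0], [-40, 0, 0], [0, 0, 0], [0, 0, 0]], dr=[[0, 0, 0], [0, 0, 0], [0, 0, 0], [0, 0, 0], [0, 0, 0], [0, 0, 0], [0, 0, 0], [0, 0, 0], [0, 0, 0], [0, 0, 0], [0, 0, 0], [0, 0, 0], [0, 0, 0]], fingers=40)

```text
t: 29.03
tcp_pos: [0.4234, 0.2338, 0.1769]
eef_rot: [3.129, 0.241, -0.001]
wrist_force: [1.1, 0.2, 0.6]
gripper_width: 0.469
grip_force: 0.0
```

```bash
python3 - <<'E'
from h import *
t=optics.grab_frame("top")[:,:,::-1].copy();cv2.imwrite("pics/top10.png",t)
c,a,r,b=blob(t,(145,190,225,292),lambda h:(h[...,1]<35)&(h[...,2]>150));q=np.array([plane('top',p,.048) for p in b]);print('cover',c,a,r[1],q.tolist(),q.mean(0))
t0=cv2.imread("pics/top0.png")
for n,box in(('bottle',(355,278,390,310)),('cup',(318,205,350,240)),('glasses',(330,150,430,200)),('reds',(355,245,465,275))):
    x0,y0,x1,y1=box;print(n,'mean change',cv2.absdiff(t,t0)[y0:y1,x0:x1].mean().round(1))
for n,w in (("A",(.563,.119)),("B",(.635,.130))):
    best=None
    m=optics.camera_model("top");T=np.linalg.inv(m["cam_to_world"]);p=T@[*w,.071,1];u=(np.array(m["K"])@(p[:3]/p[2]))[:2]
    x,y=u.astype(int);cc=blob(t,(x-14,y-14,x+14,y+14),lambda h:h[...,2]>75);print(n,u.round(1),cc[0].round(1),cc[1],np.round(cc[2][1],1))
E
```

```text
cover [176.25928521 245.57042747] 4281 (79.62022399902344, 56.00285720825195) [[660.1, 329.8, 48.0], [675.3, 202.3, 48.0], [492.1, 175.6, 48.0], [477.8, 300.3, 48.0]] [576.325 252.     48.   ]
bottle mean change 4.1
cup mean change 4.0
glasses mean change 4.3
reds mean change 8.6
A [232.8 247.7] [234.2 249. ] 142 [16. 15.]
B [227.8 216.3] [229.2 218.4] 137 [15. 16.]
```

```bash
python3 -c "
from rig import env
print(env.hand_in())"
```

```text
the job is handed in; nothing more can be done
None
```

The job is handed in at about 29 s: muddler_a lies flat beside muddler_b, both jiggers stand upright in the right well, and the cover is pushed to its stop over the muddlers; the last top-camera check showed no sign the glasses, bottle or small cup had moved.

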